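# Load the board test jig, close its lid and clamp it

### The job

Lift the loose black dust cover off the nest of the test jig and set it down the right way up on the small rubber mat. Load the green circuit board into the nest, flat between the locating posts with its two sockets at the clamp end. Then swing the jig's lid down onto the board and push the toggle clamp's handle down fully home, so that the clamp holds the lid shut; leave the other things on the table where they are.

Things in the scene. Friction and masses are not known exactly. Their poses are not given: they have to be found in the camera images.
- jig: Grey bench-top board test jig standing firmly on the table: base 270 mm long (its x -155 to +115) and 150 mm wide, top 40 mm above the table. Origin on the table under the nest's centre; +x towards the lid's hinge, -x towards the toggle clamp, z up. Parts along x: clamp, nest under the dust cover, hinge.
- nest_seat (a point): Centre of the top face of the jig's brown nest plate (130 x 110 mm, 50 mm above the table), on which the board stands; axes as the jig's. Eight steel posts (6 mm thick, round-topped, 14 mm high) leave 3 mm free round the board: two beyond each end (x +-46, y +-21 mm), two along each long side (x +-33, y +-34 mm); between these the long sides are open for fingers.
- end_stop (a point): Top of the nest's black end stop, 18 mm wide (y) and 14 mm high, in the middle of its hinge end (jig's x +43.5 to +49.5 mm), its top rounded: it admits only the plain end of the board, not the sockets.
- nest (a joint): How far the sprung nest plate is pressed down (m): 0 at rest, 0.004 with the lid fully shut on the board, when it pushes back with about 9 N.
- cover_grip (a point): Centre of the aluminium grip bar on the loose black dust cover, an upside-down shallow box 110 x 86 mm that at the start stands over the posts on the nest plate. Bar 44 mm long (cover's x), 12 mm wide (its y), 22 mm high; its centre is 36 mm, its top 47 mm and its foot 25 mm above the cover's lower rim. 0.06 to 0.13 kg. Axes: x along the cover's long side, z up.
- board_center (a point): Centre of the green circuit board, 8 mm above its feet. Plate 80 (its x) x 56 mm (its y), 2 mm thick, on 6 mm standoffs; black header strips 52 mm long flush with the long edges, top 16.5 mm above the feet. Two sockets overhang its -x end by 6 mm, top 19 mm above the feet. Lies on the table right way up, in varying yaw. In the nest its x points along the jig's x. A white breadboard is of like size.
- board_sockets (a point): Outer end of the board's two sockets (one metal, one black), 46 mm along the board's -x from its centre.
- mat: Small grey-blue rubber mat fixed to the table, 120 (its x) x 130 (its y) mm, 2 mm thick; origin at the centre of its underside. Nothing stands on it at the start.
- lid (a joint): Angle of the jig's lid, an aluminium frame with a clear window: 0 fully shut (level), up to 1.95 rad open; it starts near or past upright. Stiff hinge: it stays where left and takes about 1 to 5 N near its free edge to move. It meets the loaded board at about 0.045 rad; below that it is sprung and, let go, may stand open some 0.05 rad until clamped.
- lid_hinge (a point): Middle of the lid's hinge line, 90 mm along the jig's +x from nest_seat, 74 mm above the table. Axes turn with the lid: +z is the normal of its outer (upper) face, -x runs along the lid to its free edge, y is the hinge line.
- lid_edge (a point): Middle of the lid's free edge, on its outer face. The lid reaches 178 mm from the hinge line, is 120 mm wide and 10 mm thick (5 mm either side of the hinge line); four rubber pads 15 mm long under it press on the board.
- clamp (a joint): Angle of the toggle clamp's handle: 0 open (as at the start: handle 1.2 rad above level, leaning away from the lid), 1.2 rad home (handle level, pointing away from the lid). As it goes down, the upright clamp bar swings over to the lid and its rubber foot presses the lid's free edge down; over centre at 1.2 rad, it stays. Takes about 1 N at the tip, up to 5 N as the bar presses the lid.
- clamp_tip (a point): Axis of the clamp handle's free end, 100 mm from its pivot; the outer 50 mm is a black sleeve 16 mm thick, the inner part a 10 mm steel rod.
- clamp_pivot (a point): Pivot of the clamp handle, at the jig's x = -136 mm, y = 0, 85 mm above the table. The clamp bar (16 mm wide) pivots 17 mm nearer the lid and 10 mm higher; while the clamp is open it stands upright to about 150 mm above the table.
- breadboard: White plug-in breadboard, 83 x 55 x 9 mm, bystander; origin under its centre.
- spool: Metal solder spool standing upright, 60 mm across, 46 mm high, bystander; origin under its centre.
- screwdriver: Black-handled screwdriver, 170 mm long, lying between the robot and the jig, bystander.
- tweezers: Steel tweezers, 125 mm long, 8 mm high, lying beside the jig, bystander; origin near the middle.
- usb_stick: Small black USB stick, 58 x 17 x 8 mm, lying beside the jig, bystander.
- multimeter: Grey hand multimeter, 150 x 78 x 45 mm, behind the jig, bystander.
- mug: White mug, 80 mm across, 90 mm high, behind the jig, bystander.
Not all that is in view belongs to the job. Of the things that look like the part that bears board_center, take the one that is farthest from the robot's base at the start.

How it is judged:
On the way, in this order (a step that is already met when the one before it is completed fails the run):
1. the cover rests on the mat, let go (horizontal distance between cover_grip and mat below 0.04 m and height (world z) of cover_grip below 0.043 m and angle between cover_grip's own z axis and vertical below 0.1 rad and contact force between the fingers and cover below 0.05 N), for 0.2 s.
2. the board stands in the nest, let go, sockets to the clamp (x of board_center in the frame of nest_seat between -0.006 and 0.006 m and y of board_center in the frame of nest_seat between -0.006 and 0.006 m and z of board_center in the frame of nest_seat between 0.002 and 0.0115 m and angle between the x axis of board_center and the x axis of nest_seat, either way round below 0.12 rad and angle between board_center's own z axis and vertical below 0.08 rad and x of board_sockets in the frame of nest_seat below -0.03 m and contact force between the fingers and board below 0.05 N), for 0.2 s.
3. the lid is down on the board with the clamp still open (value of joint lid below 0.12 rad and value of joint clamp below 0.5 rad and x of board_center in the frame of nest_seat between -0.006 and 0.006 m and y of board_center in the frame of nest_seat between -0.006 and 0.006 m and z of board_center in the frame of nest_seat between 0 and 0.0115 m and angle between the x axis of board_center and the x axis of nest_seat, either way round below 0.12 rad and angle between board_center's own z axis and vertical below 0.08 rad and x of board_sockets in the frame of nest_seat below -0.03 m), for 0.1 s.
At the end, for the whole second after the job is handed in: The board stands in the nest within 6 mm and 0.12 rad, flat, its sockets at the clamp end; the lid is shut (under 0.02 rad) and the clamp handle home (over 1.1 of 1.2 rad); the dust cover rests right way up on the mat, its centre within 40 mm of the mat's centre (horizontal distance between cover_grip and mat below 0.04 m and height (world z) of cover_grip below 0.043 m and angle between cover_grip's own z axis and vertical below 0.1 rad and x of board_center in the frame of nest_seat between -0.006 and 0.006 m and y of board_center in the frame of nest_seat between -0.006 and 0.006 m and z of board_center in the frame of nest_seat between 0 and 0.0115 m and angle between the x axis of board_center and the x axis of nest_seat, either way round below 0.12 rad and angle between board_center's own z axis and vertical below 0.08 rad and x of board_sockets in the frame of nest_seat below -0.03 m and value of joint lid below 0.02 rad and value of joint clamp above 1.1 rad); the robot touches nothing.
It fails at once if a bystander is shifted by more than 30 mm or knocked over (distance of any of breadboard, spool, screwdriver, tweezers, usb_stick, multimeter, mug from where it was at the start of the episode above 0.03 m or angle between any of spool, mug's own z axis and vertical above 0.5 rad).
It also fails if it takes over 72 s, if anything falls off the work surface, if the arm or the gripper's body presses on something with over 40 N, if the wrist force passes 120 N, or if a joint passes its speed limit or range.

### The arm

A 6-joint arm with a two-finger parallel gripper is mounted at the origin on the work surface. World frame = base frame: x ahead of the robot, y to its left, z up, the work surface at z = 0. Lengths are in m, angles in rad, forces in N, time in s.
With the tool pointing down it reaches from about 0.35 to 0.975 m from the base axis. Payload 4.9 kg.
Tool frame: the origin (TCP) lies at the very end of the fingers, on their centre line; the grasp point (between the pads) lies 19 mm behind it (manip.hold_point_z is the distance from the TCP to the grasp point, in m); z points along the fingers, y is the direction in which the jaws open and shut (so a half turn about z gives the same grasp; the last joint's range is limited). The gripper opens to 85 mm and grips with 20 to 120 N. Pads are 22 mm wide; open, the fingers measure 114 mm over their backs; the gripper's body (76 mm by 85 mm) begins 54 mm behind the grasp point. The pads swing forward as they close: fully open they stand 13 mm farther back than shut.
Start: joints at [-1.304, 0.053, 1.613, -0, 1.476, -0.119], TCP at [0.235, -0.579, 0.231] pointing down, gripper open.
Joint ranges: [-3.01, 3.01], [-1.01, 2.22], [0.06, 2.58], [-1.02, 4.17], [0.09, 2.62], [-3.14, 3.14]. Speed limits (rad/s): [2.57, 2.57, 3.14, 3.14, 3.14, 3.14].

### API

Orientations are given as a unit quaternion [w, x, y, z].
In Python, from plant import manip gives the robot as it stands. The module is installed in compiled form; this text tells all that it offers.
- The arm moves only by the shell command python3 -m creep 'ROWS'. ROWS is JSON, a list of rows, each a list of 7 numbers: the turn, a rotation vector about the tool's x, y, z in degrees, then the shift along the tool's x, y, z in m, then the opening, from 0 (shut) to 1 (fully open). In form: [[ax, ay, az, tx, ty, tz, jaw], ...]. A call has 1 to 20 rows; each row shifts and turns the commanded pose from where the row before left it, along the tool's axes as they then stand; what a row does not reach is not made up. A row lasts 1/12 s, in which the tool goes at most 41.7 mm and 7.16 degrees, less where a joint would pass 70% of its speed; a pose out of reach is approached as far as the arm can. A call is refused whole if a number of a shift passes 0.0417 or a number of a turn 7.16, either way. A call with a gripper value outside its range is refused whole. The fingers move at their own pace and stop on an object; the grip force is fixed at half the most. Time passes only in rows, so rows that do not move let the fingers close. It gives the time, the measured TCP pose, the force and the opening at its end, in the units of the state.
- manip.state(): the state, without advancing time (a new reading comes with each control period).
- manip.grab_frame(name): name is "scene" or "top"; returns the picture (480x640x3 uint8, blue, green, red); there is no depth.
- manip.get_calibration(name): a dict with "fx", "fy", "cx", "cy" (pixels), "dist" ([k1, k2, p1, p2, k3] as OpenCV has them; the pictures are not rectified), "xyz" and "attitude" of the camera in the world. Camera axes: x right, y down, z forward; pixel columns grow to the right and rows downward; lengths in m; the calibration is good to about 2 mm. A picture is of the moment at which its call begins. get_calibration takes no time and is no camera call.
- manip.job_done(): hands the job in, once; it reports no verdict.
Trained networks look in the newest picture that a camera, given by its name, has taken for a name from the list of things; names that differ only in an ending like _2 or _b are one class to them, and where a whole thing is asked for, a point or a joint stands for the part that bears it (a point fixed in the world has none). Each returns a list of dicts, best first, with "confidence" (0 to 1); they miss things now and then, are a little off and sometimes report something else, mostly with a low value. They report only what shows in the picture. A call takes as long as a camera call. They do not tell look-alikes from the thing itself.
- manip.cut_out(target, camera): "pixels" (480x640 bool, what is visible of it) and "rect" ([left, top, right, bottom] in pixels, round what is visible of it).
The state is a dict: "time": time; "joint_pos": joint angles; "joint_vel": joint speeds; "joint_efforts": joint torques, N m; "tool_pos": TCP position; "tool_rot": TCP orientation; "contact_force": force on the tool from outside, world axes, zero at the start; "ft_torque": the same for the moment, N m; "gripper_width": opening from 0.0 (shut) to 1.0 (fully open).
Only numpy, scipy, OpenCV 4.12 (cv2) and the standard library are available. Lean on these libraries where they do the work, as an engineer would, in place of code of your own. Each camera call takes 0.05 s, during which the arm holds its last target.

## Working session

There is one attempt and no reset: what is moved stays moved. The work goes in short steps, Python scripts to look and compute and a shell command to move; the robot and the scene stay as the last step left them, time stands still between calls to the robot, and variables do not carry over. Pictures are saved under pics/ and viewed, and the job is handed in when it is done.

```bash
mkdir -p pics
python3 - <<'E'
from plant import manip
import cv2
for n in("scene","top"):
    f=manip.grab_frame(n); cv2.imwrite(f"pics/{n}0.png",f)
    print(n,manip.get_calibration(n))
print(manip.state(), manip.hold_point_z)
E
```

```text
scene {'fx': 454.4051071148301, 'fy': 454.4051071148301, 'cx': 312.5744224211876, 'cy': 242.52123854154968, 'dist': array([-0.02745563,  0.        ,  0.        ,  0.        ,  0.        ]), 'xyz': array([1.40582652, 0.63420549, 0.79480993]), 'attitude': array([-0.22731227,  0.4057286 ,  0.78104163, -0.41675822])}
top {'fx': 568.7967972690344, 'fy': 568.7967972690344, 'cx': 312.04738090707565, 'cy': 244.95944937703632, 'dist': array([0.00342992, 0.        , 0.        , 0.        , 0.        ]), 'xyz': array([0.36252424, 0.07476975, 1.3612171 ]), 'attitude': array([-0.0381206 ,  0.71372964, -0.69722494,  0.05490185])}
{'time': 0.1, 'joint_pos': array([-1.30399492e+00,  5.32931244e-02,  1.61415111e+00,  7.75576873e-06,
        1.47602650e+00, -1.18990799e-01]), 'joint_vel': array([ 0.00035853, -0.00081207, -0.00230427,  0.00017515, -0.00094245,
        0.00052943]), 'joint_efforts': array([ 1.08624827e-03, -3.94905567e+01, -3.71362638e+01, -4.66359393e-05,
        3.89548339e-03, -1.53214290e-05]), 'tool_pos': array([ 0.23504014, -0.57850782,  0.23018789]), 'tool_rot': array([-9.36765683e-04,  9.81452802e-01,  1.91701634e-01, -6.54875715e-05]), 'contact_force': array([-0.31693384,  0.16098431, -0.22086594]), 'ft_torque': array([0.03955268, 0.01983725, 0.00578629]), 'gripper_width': 0.9986970543549272} 0.0187
```

View pics/scene0.png

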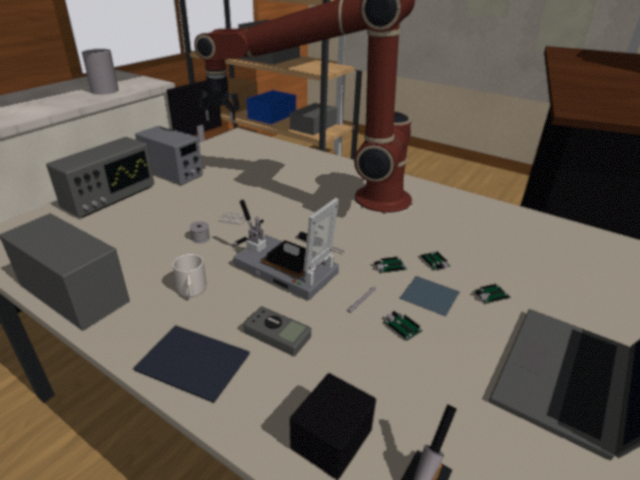

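View pics/top0.png

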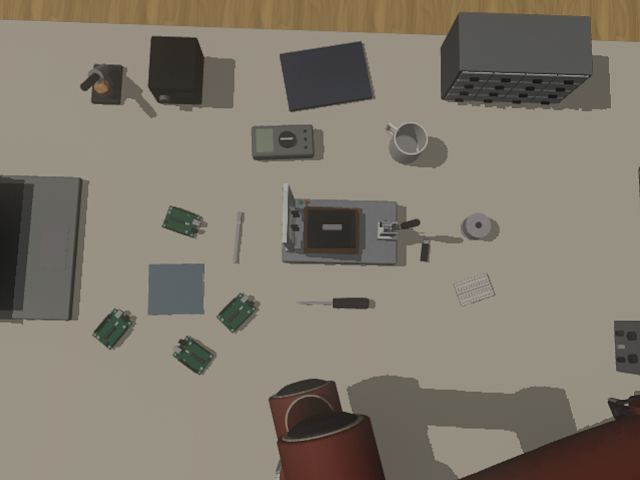

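The top picture shows the jig at about (340,232), with its hinge to the left (x≈288) and the clamp to the right (x≈395). The mat is at (176,289). The four green boards are at (183,221), (113,328), (193,354) and (237,312). I'll measure their distances from the base.

```bash
cat > h.py <<'E'
from plant import manip
import cv2, numpy as np
from scipy.spatial.transform import Rotation as R
def rot(q): return R.from_quat([q[1],q[2],q[3],q[0]])
C={n:manip.get_calibration(n) for n in("scene","top")}
def K(c): return np.array([[c['fx'],0,c['cx']],[0,c['fy'],c['cy']],[0,0,1.]])
def px2w(n,pts,z):
    c=C[n]; p=cv2.undistortPoints(np.array(pts,float).reshape(-1,1,2),K(c),c['dist']).reshape(-1,2)
    d=rot(c['attitude']).apply(np.c_[p,np.ones(len(p))]); t=(z-c['xyz'][2])/d[:,2]
    return c['xyz']+d*t[:,None]
def w2px(n,P):
    c=C[n]; r=rot(c['attitude']).inv(); P=np.atleast_2d(P)
    return cv2.projectPoints(P.astype(float),r.as_rotvec(),-r.apply(c['xyz']),K(c),c['dist'])[0].reshape(-1,2)
def save(n,img=None,box=None,s=1,name=None):
    f=manip.grab_frame(n) if img is None else img
    if box: l,t,r,b=box; f=f[t:b,l:r]
    if s!=1:f=cv2.resize(f,None,fx=s,fy=s,interpolation=cv2.INTER_CUBIC)
    cv2.imwrite("pics/"+name,f)
def st():
    s=manip.state(); print(round(s['time'],2),s['tool_pos'].round(4),rot(s['tool_rot']).as_matrix().round(3).tolist(),s['contact_force'].round(1),round(s['gripper_width'],3)); return s
def mrect(m,n,z):
    cs,_=cv2.findContours(m.astype(np.uint8),cv2.RETR_EXTERNAL,cv2.CHAIN_APPROX_NONE)
    c=max(cs,key=cv2.contourArea).reshape(-1,2)
    w=px2w(n,c,z)[:,:2].astype(np.float32)*1000
    return cv2.minAreaRect(w), px2w(n,c.mean(0)[None],z)[0]
E
python3 - <<'E'
from h import *
f=manip.grab_frame("top")
save("top",f,(70,180,420,380),2.28,"crop1.png")
save("top",f,(150,195,220,245),10,"board.png")
for t,z in(("board_center",.012),("mat",.002),("cover_grip",.097),("jig",.04),("lid",.1),("clamp",.1),("nest_seat",.05)):
    for o in manip.cut_out(t,"top"):
        r,c=mrect(o['pixels'],"top",z); print(t,round(o['confidence'],2),o['rect'],np.round(r[0],1),np.round(r[1],1),round(r[2],1),round(np.hypot(*r[0])))
E
```

```text
board_center 0.95 [87.8, 307.2, 133.6, 348.5] [336.5 506. ] [59.8 86.6] 52.8 608
board_center 0.91 [158.0, 205.4, 200.9, 236.4] [591.6 356.8] [83.7 59.3] 72.8 691
board_center 0.82 [217.9, 292.9, 256.0, 331.0] [381.4 215.7] [55.2 85.4] 46.8 438
board_center 0.8 [173.6, 337.6, 215.1, 373.9] [279.  318.1] [87.  58.1] 55.9 423
board_center 0.62 [143.2, 260.8, 202.5, 313.9] [431.3 364.2] [118.5 130.8] 2.0 565
mat 0.71 [386.7, 119.8, 431.1, 164.7] [ 806.9 -184.2] [102.5 104.1] 89.7 828
mat 0.61 [147.8, 258.6, 208.4, 315.6] [433.3 366.3] [121.  132.9] 1.3 567
mat 0.17 [230.9, 210.8, 239.6, 262.2] [559.2 224.9] [ 12.9 124.5] 88.1 603
cover_grip 0.82 [308.9, 207.8, 356.4, 247.8] [571.2   3.3] [ 89.  106.5] 1.3 571
cover_grip 0.23 [390.8, 221.7, 418.5, 232.0] [ 581.7 -163. ] [14.4 66. ] 15.6 604
jig 0.63 [284.3, 183.9, 418.5, 263.8] [590.9 -45.3] [188.2 323. ] 0.1 593
lid 0.96 [278.5, 181.9, 303.8, 253.7] [592.7  96.4] [155.3  38.3] 1.6 601
clamp 0.76 [390.0, 215.9, 420.7, 229.1] [ 580.1 -162.9] [18.7 70. ] 20.0 602
nest_seat 0.59 [286.0, 181.5, 419.0, 263.7] [584.5 -44.4] [324.3 185.6] 88.1 586
```

View pics/crop1.png

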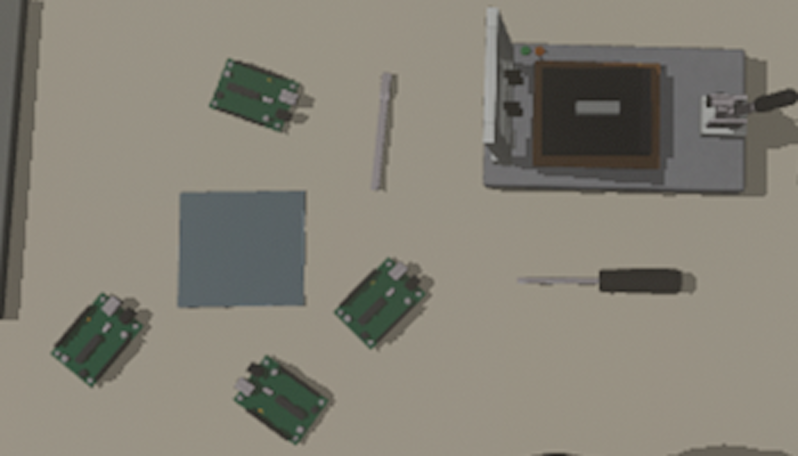

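View pics/board.png

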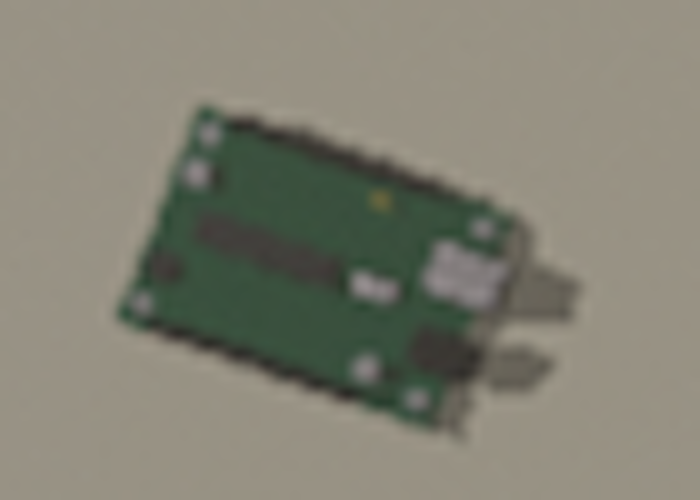

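Board candidates, by distance from the base in mm: A (183,221) 691, B (113,328) 608, C (237,312) 438, D (193,354) 423. The meant one is A because it is farthest. The crop confirms it is a green board with its sockets at the lower right. The 0.62 hit at (173,287) is just the mat. Next I'll get a precise fit of the jig.

```bash
cat > ov.py <<'E'
from h import *
def jigw(P,x,y,yaw):
    P=np.atleast_2d(np.array(P,float)); c,s=np.cos(yaw),np.sin(yaw)
    return np.c_[x+c*P[:,0]-s*P[:,1],y+s*P[:,0]+c*P[:,1],P[:,2]]
def rect(x0,x1,y0,y1,z): return [[x0,y0,z],[x1,y0,z],[x1,y1,z],[x0,y1,z]]
E
python3 - <<'E'
from ov import *
f=cv2.imread("pics/top0.png"); g=cv2.imread("pics/scene0.png")
import itertools
def edges(img):
    e=cv2.GaussianBlur(cv2.cvtColor(img,cv2.COLOR_BGR2GRAY).astype(np.float32),(0,0),1.0)
    return np.hypot(cv2.Sobel(e,cv2.CV_32F,1,0),cv2.Sobel(e,cv2.CV_32F,0,1))
E={"top":edges(f),"scene":edges(g)}
def samp(r,n=40,skip=()):
    r=np.array(r);o=[]
    for i in range(4):
        if i in skip: continue
        o.append(r[i]+(r[(i+1)%4]-r[i])*np.linspace(.05,.95,n)[:,None])
    return np.vstack(o)
base=samp(rect(-.155,.115,-.075,.075,.04),skip=(1,))
nest=samp(rect(-.065,.065,-.055,.055,.05),skip=(1,))
def score(p,n="top"):
    o=0
    for m in(base,nest):
        q=w2px(n,jigw(m,*p)).astype(np.float32)
        o+=cv2.remap(E[n],q[:,0].reshape(-1,1),q[:,1].reshape(-1,1),cv2.INTER_LINEAR).mean()
    return o
for n in("top","scene"):
  best=max(((score(p,n),p) for p in itertools.product(np.arange(.56,.62,.002),np.arange(-.02,.03,.002),np.radians(np.arange(84,96.1,.5)))))
  from scipy.optimize import minimize
  r=minimize(lambda p:-score(p,n),best[1],method="Nelder-Mead",options=dict(initial_simplex=np.array(best[1])+np.vstack([np.zeros(3),np.diag([.002,.002,.01])])))
  p=r.x;print(n,best,p,np.degrees(p[2]),-r.fun)
  im={"top":f,"scene":g}[n].copy(); b=(270,175,430,275) if n=="top" else (215,190,355,300)
  s=5; im=cv2.resize(im[b[1]:b[3],b[0]:b[2]],None,fx=s,fy=s,interpolation=cv2.INTER_CUBIC)
  for rr in(rect(-.155,.115,-.075,.075,.04),rect(-.065,.065,-.055,.055,.05),rect(-.055,.055,-.043,.043,.075),rect(-.022,.022,-.006,.006,.097)):
    q=(w2px(n,jigw(rr,*p))-np.array(b[:2])+.5)*s
    cv2.polylines(im,[np.int32(q)],True,(0,0,255),1)
  cv2.imwrite(f"pics/fit_{n}.png",im)
E
```

```text
top (np.float32(142.02016), (np.float64(0.5700000000000001), np.float64(-0.012000000000000007), np.float64(1.5707963267948966))) [ 0.57030251 -0.01260279  1.57151413] 90.04112705497714 143.7288818359375
scene (np.float32(190.67734), (np.float64(0.6060000000000001), np.float64(-0.006000000000000012), np.float64(1.5795229730548683))) [ 0.60635764 -0.00572806  1.57533089] 90.25981139248363 190.9955596923828
```

View pics/fit_top.png

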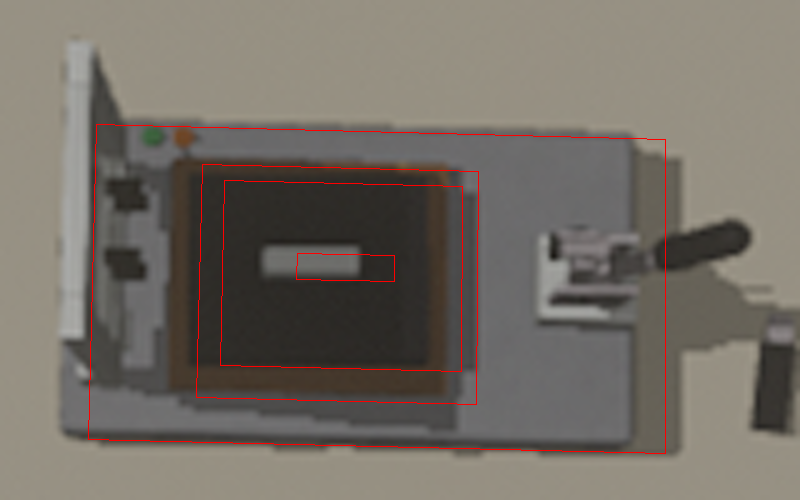

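View pics/fit_scene.png

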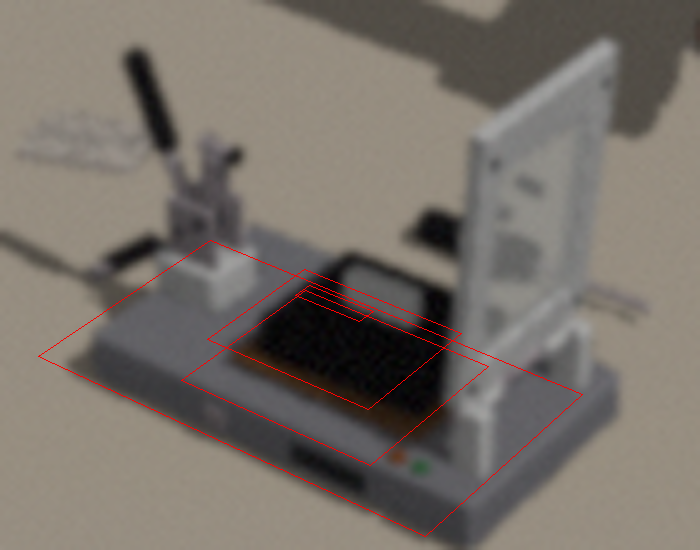

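The edge fit locked onto shadows, so I'll use the visible corners read off the crops instead.

Run:
```python
from ov import *
from scipy.optimize import least_squares
f=cv2.imread("pics/top0.png"); g=cv2.imread("pics/scene0.png")
T=[((-.155,-.075,.04),(633,136)),((-.155,.075,.04),(632,440)),((.115,.075,.04),(61,436)),((.065,-.055,.05),(171,161)),((.065,.055,.05),(169,388)),((-.065,-.055,.05),(447,167)),((-.065,.055,.05),(446,394)),((0,0,.097),(311,261))]
S=[((-.155,-.075,.04),(97,338)),((.115,-.075,.04),(468,518)),((.115,.075,.04),(617,385))]
A={"top":(np.array([t[0] for t in T]),np.array([t[1] for t in T])/5.+(270,175)-.4),"scene":(np.array([t[0] for t in S]),np.array([t[1] for t in S])/5.+(215,190)-.4)}
for use in(("top",),("scene",),("top","scene")):
  r=least_squares(lambda p:np.concatenate([(w2px(n,jigw(A[n][0],*p))-A[n][1]).ravel() for n in use]),[.58,-.01,1.57])
  print(use,r.x,np.degrees(r.x[2]),r.fun.reshape(-1,2).round(1).tolist())
  if use==("top",):p=r.x
for n,im,b in(("top",f,(270,175,430,275)),("scene",g,(215,190,355,300))):
  s=5; im=cv2.resize(im[b[1]:b[3],b[0]:b[2]],None,fx=s,fy=s,interpolation=cv2.INTER_CUBIC)
  for rr in(rect(-.155,.115,-.075,.075,.04),rect(-.065,.065,-.055,.055,.05),rect(-.055,.055,-.043,.043,.075),rect(-.022,.022,-.006,.006,.097)):
    q=(w2px(n,jigw(rr,*p))-np.array(b[:2])+.5)*s
    cv2.polylines(im,[np.int32(q)],True,(0,0,255),1)
  cv2.imwrite(f"pics/fit2_{n}.png",im)
```

```text
('top',) [0.57279118 0.00172445 1.57807926] 90.4172815834536 [[0.1, -1.1], [0.6, 0.9], [-0.5, -0.2], [-0.1, -0.4], [-0.5, 0.7], [-0.1, -0.6], [-0.0, 0.5], [0.5, -0.0]]
('scene',) [0.57936032 0.00643609 1.54086868] 88.2852718880287 [[-1.4, -0.5], [-0.4, 0.3], [1.8, -0.4]]
('top', 'scene') [0.57370572 0.00193727 1.56930487] 89.91454584211459 [[0.3, -0.9], [0.3, 1.1], [-0.9, -1.0], [-0.0, -1.0], [-0.8, 0.1], [0.1, -0.7], [-0.3, 0.4], [0.4, -0.4], [-1.7, -1.0], [0.8, -1.8], [1.5, -2.7]]
```

View pics/fit2_top.png

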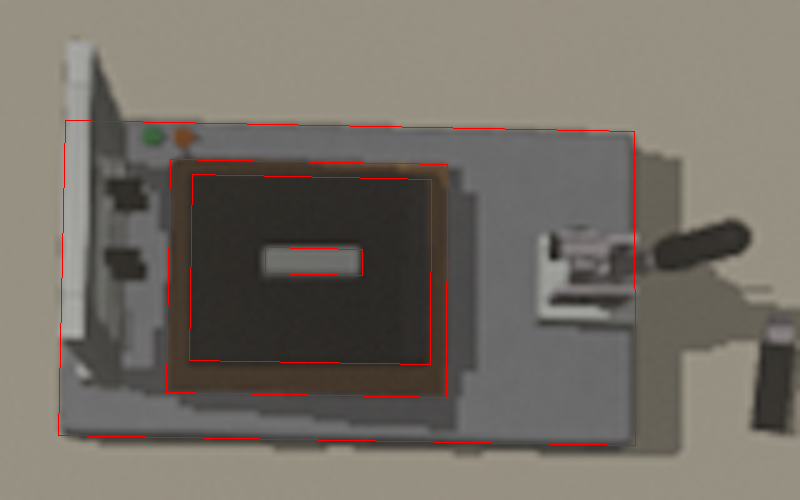

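View pics/fit2_scene.png

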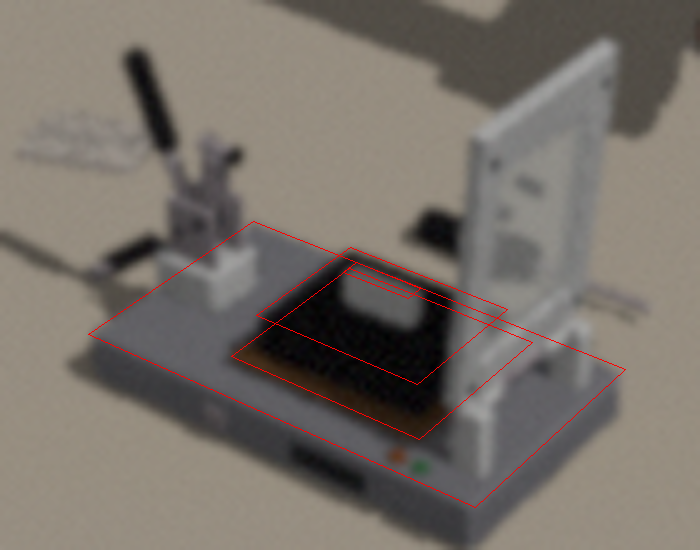

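The jig is at about (0.573, 0.002) with yaw 90.4°, and the overlay agrees with the top picture. I'll rise, turn the tool and cross to above the cover.

```bash
python3 -m creep '[[0,0,-6.8,0,0,-0.02,0.5],[0,0,-6.8,0,0,-0.02,0.5],[0,0,-6.8,0,0,-0.02,0.5],[0,0,-6.8,0,0,-0.01,0.5],[0,0,-6.8,0,0,0,0.5],[0,0,-6.8,0,0,0,0.5],[0,0,-6.8,0,0,0,0.5],[0,0,-6.8,0,0,0,0.5],[0,0,-6.8,0,0,0,0.5],[0,0,-6.8,0,0,0,0.5]]' && python3 -m creep '[[0,0,0,0.034,0.02,0,0.5],[0,0,0,0.034,0.02,0,0.5],[0,0,0,0.034,0.02,0,0.5],[0,0,0,0.034,0.02,0,0.5],[0,0,0,0.034,0.02,0,0.5],[0,0,0,0.034,0.02,0,0.5],[0,0,0,0.034,0.02,0,0.5],[0,0,0,0.034,0.02,0,0.5],[0,0,0,0.034,0.02,0,0.5],[0,0,0,0.034,0.02,0,0.5],[0,0,0,0.034,0.02,0,0.5],[0,0,0,0.034,0.02,0,0.5],[0,0,0,0.034,0.02,0,0.5],[0,0,0,0.034,0.02,0,0.5],[0,0,0,0.034,0.02,0,0.5],[0,0,0,0.034,0.02,0,0.5]]'
python3 -c "
from h import *
st()"
```

```text
time: 1.33
tool_pos: [0.2352, -0.579, 0.3013]
tool_rot: [0.0, 0.704, 0.71, -0.0]
contact_force: [0.2, 1.4, -0.8]
gripper_width: 0.499
time: 2.67
tool_pos: [0.5549, -0.0325, 0.3016]
tool_rot: [0.0, 0.706, 0.708, 0.0]
contact_force: [0.5, -0.6, -1.1]
gripper_width: 0.503
2.67 [ 0.5549 -0.0325  0.3016] [[-0.002, 1.0, 0.001], [1.0, 0.002, -0.0], [-0.0, 0.001, -1.0]] [ 0.5 -0.6 -1.1] 0.503
```

```bash
python3 -m creep '[[0,0,0,0.034,0.018,0,0.5],[0,0,0,0,0,0.035,0.5],[0,0,0,0,0,0.035,0.5],[0,0,0,0,0,0.035,0.5],[0,0,0,0,0,0.035,0.5],[0,0,0,0,0,0.02,0.5],[0,0,0,0,0,0,0.5]]'
python3 - <<'E'
from h import *
save("top",None,(270,175,430,275),5,"t1.png");save("scene",None,(215,160,355,300),4,"s1.png")
E
```

```text
time: 3.25
tool_pos: [0.5681, 0.0002, 0.1348]
tool_rot: [-0.004, 0.706, 0.708, -0.003]
contact_force: [-0.7, -0.2, -1.1]
gripper_width: 0.499
```

View pics/t1.png

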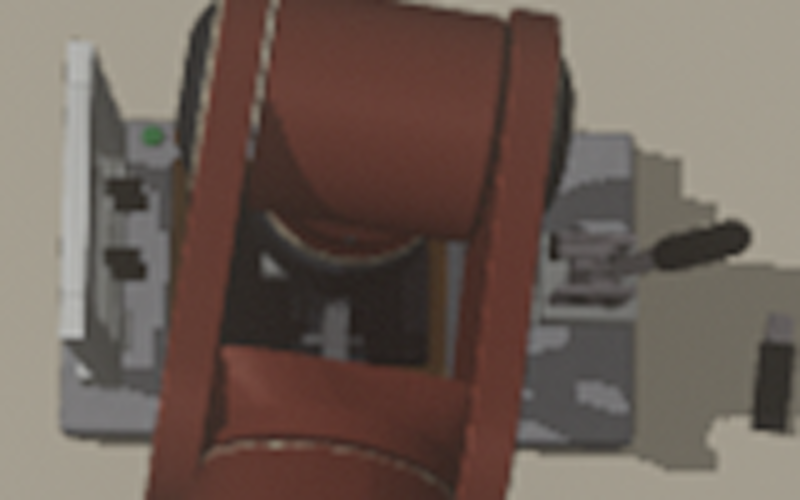

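View pics/s1.png

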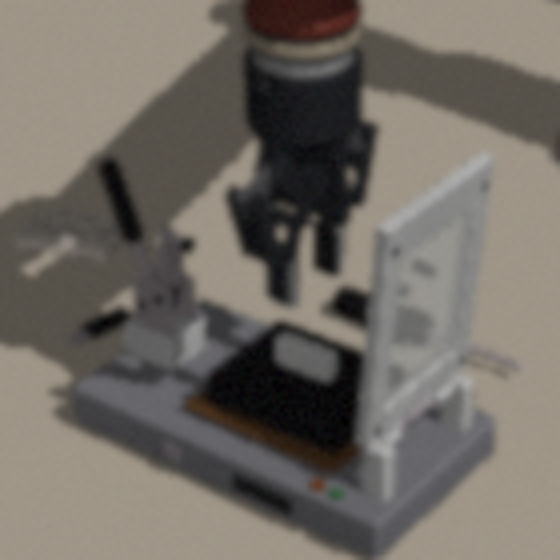

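```bash
python3 -m creep '[[0,0,0,0,0,0,0.5],[0,0,0,0,0,0,0.5]]'
python3 - <<'E'
from h import *
s=st(); print((w2px("scene",[s['tool_pos'],[.573,.002,.086],[.573,.002,.097]])-np.array([215,160])+.5)*4)
save("scene",None,(215,160,355,300),5.7,"s2.png")
E
```

```text
time: 3.52
tool_pos: [0.5739, -0.0007, 0.1444]
tool_rot: [0.002, 0.706, 0.708, 0.002]
contact_force: [0.2, 0.6, 1.1]
gripper_width: 0.502
3.52 [ 0.5739 -0.0007  0.1444] [[-0.002, 1.0, 0.005], [1.0, 0.002, -0.001], [-0.001, 0.005, -1.0]] [0.2 0.6 1.1] 0.502
[[301.18734058 285.46512251]
 [306.04642667 357.58103133]
 [305.90011724 344.40118412]]
```

View pics/s2.png

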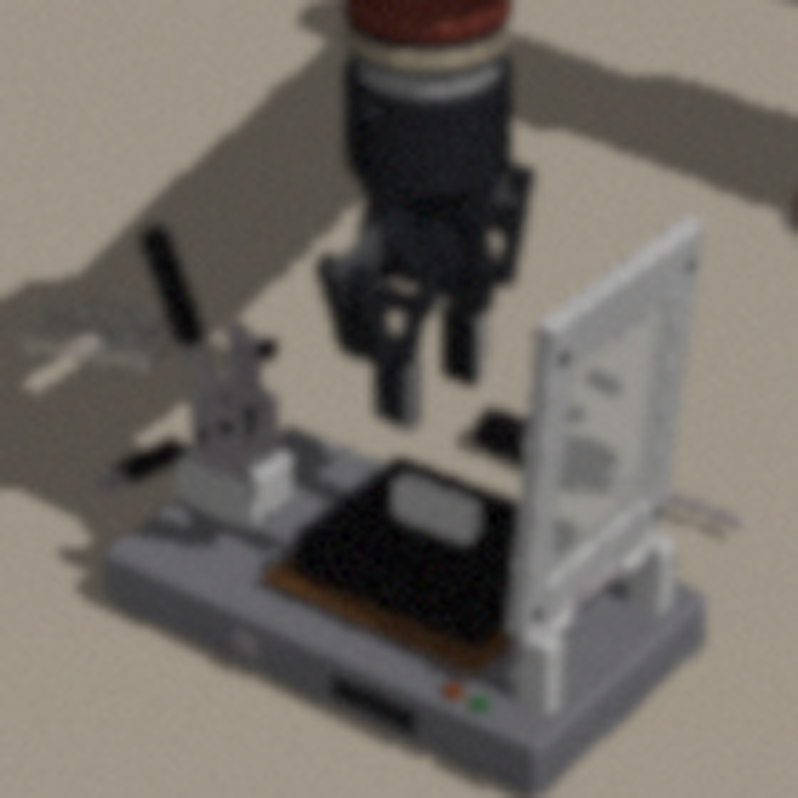

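The prediction and the picture agree: the bar is seen at (434,510) and the fingers straddle it. Descend and grip.

```bash
python3 -m creep '[[0,0,0,0.001,0,0.02,0.5],[0,0,0,0.001,0,0.02,0.5],[0,0,0,0.001,0,0.015,0.5],[0,0,0,0,0,0.008,0.5],[0,0,0,0,0,0,0.5],[0,0,0,0,0,0,0.5]]' && python3 -m creep '[[0,0,0,0,0,0,0],[0,0,0,0,0,0,0],[0,0,0,0,0,0,0],[0,0,0,0,0,0,0],[0,0,0,0,0,0,0],[0,0,0,0,0,0,0]]'
```

```text
time: 4.07
tool_pos: [0.5727, 0.0025, 0.0792]
tool_rot: [0.0, 0.706, 0.708, 0.0]
contact_force: [-0.2, 0.1, -0.0]
gripper_width: 0.506
time: 4.57
tool_pos: [0.573, 0.0025, 0.0793]
tool_rot: [0.001, 0.706, 0.708, 0.001]
contact_force: [0.7, 0.3, 2.6]
gripper_width: 0.123
```

```bash
python3 -m creep '[[0,0,0,0,0,-0.02,0],[0,0,0,0,0,-0.03,0],[0,0,0,0,0,-0.035,0],[0,0,0,0,0,-0.035,0],[0,0,0,0,-0.03,0,0],[0,0,0,0,-0.035,0,0],[0,0,0,0,-0.035,0,0],[0,0,0,0,-0.03,0,0],[0,0,0,0.02,-0.011,0,0],[0,0,0,0.035,0,0,0],[0,0,0,0.035,0,0,0],[0,0,0,0.035,0,0,0],[0,0,0,0.04,0,0,0],[0,0,0,0.04,0,0,0],[0,0,0,0.04,0,0,0],[0,0,0,0.04,0,0,0],[0,0,0,0.04,0,0,0],[0,0,0,0.03,0,0,0],[0,0,0,0.008,0,0,0],[0,0,0,0,0,0,0]]'
python3 - <<'E'
from h import *
st();save("scene",None,(200,130,520,370),2.5,"s3.png");save("top",None,(70,180,420,380),2.28,"t3.png")
E
```

```text
time: 6.23
tool_pos: [0.4296, 0.3667, 0.1973]
tool_rot: [-0.0, 0.705, 0.709, -0.001]
contact_force: [0.0, -0.2, -0.5]
gripper_width: 0.122
6.23 [0.4296 0.3667 0.1973] [[-0.005, 1.0, -0.002], [1.0, 0.005, -0.001], [-0.001, -0.002, -1.0]] [ 0.  -0.2 -0.5] 0.122
```

View pics/s3.png

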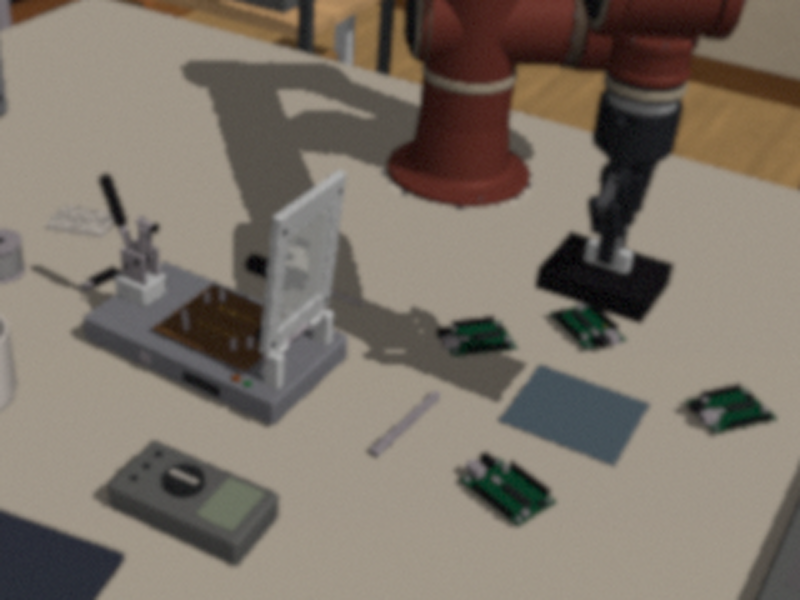

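View pics/t3.png

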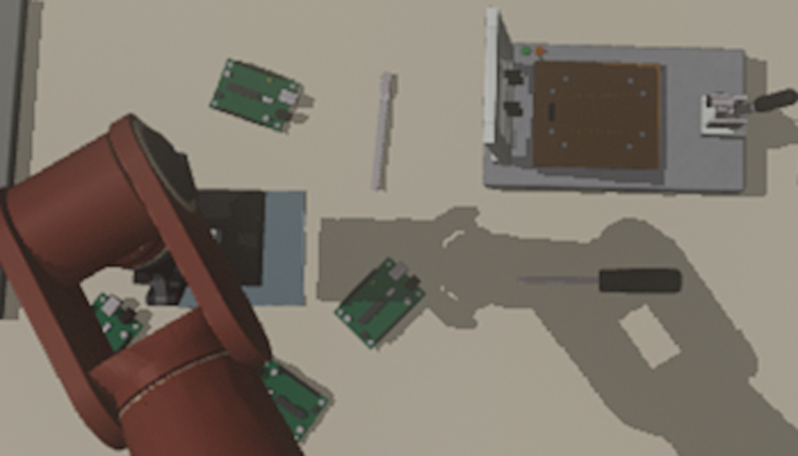

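The cover is held level, the nest posts are exposed, and the mat is clear below. Lower it.

```bash
python3 -m creep '[[0,0,0,0,0.002,0.035,0],[0,0,0,0,0,0.035,0],[0,0,0,0,0,0.035,0],[0,0,0,0,0,0.03,0],[0,0,0,0,0,0.015,0],[0,0,0,0,0,0.008,0],[0,0,0,0,0,0.006,0],[0,0,0,0,0,0,0],[0,0,0,0,0,0,0]]' && python3 -m creep '[[0,0,0,0,0,0.003,0],[0,0,0,0,0,0,0],[0,0,0,0,0,0,0]]'
```

```text
time: 7.08
tool_pos: [0.4335, 0.3653, 0.0357]
tool_rot: [0.0, 0.707, 0.707, 0.001]
contact_force: [0.9, 0.1, -1.4]
gripper_width: 0.12
time: 7.33
tool_pos: [0.433, 0.3657, 0.0322]
tool_rot: [0.0, 0.706, 0.708, 0.001]
contact_force: [0.5, 0.1, -1.4]
gripper_width: 0.119
```

```bash
python3 -m creep '[[0,0,0,0,0,0.001,0],[0,0,0,0,0,0,0],[0,0,0,0,0,0,0]]'
python3 - <<'E'
from h import *
save("scene",None,(380,180,520,320),5,"s4.png")
E
```

```text
time: 7.58
tool_pos: [0.4331, 0.3658, 0.0319]
tool_rot: [0.0, 0.706, 0.708, 0.001]
contact_force: [-1.0, -2.1, 5.8]
gripper_width: 0.125
```

View pics/s4.png

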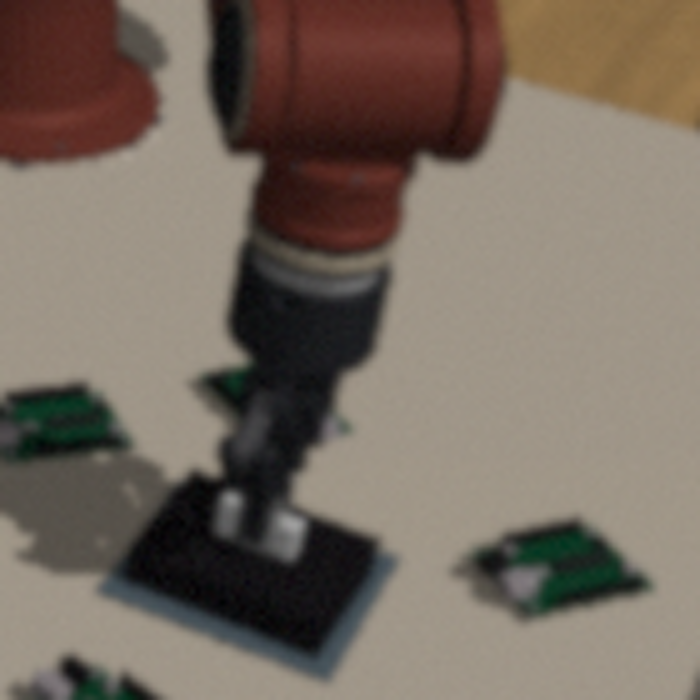

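The cover rests on the mat: 5.8 N upward, and the picture shows it flat within the mat. Release, rise, and meanwhile work out the board pose.

```bash
python3 -m creep '[[0,0,0,0,0,0,0.5],[0,0,0,0,0,0,0.5],[0,0,0,0,0,0,0.5],[0,0,0,0,0,0,0.5],[0,0,0,0,0,-0.01,0.5],[0,0,0,0,0,-0.03,0.5],[0,0,0,0,0,-0.035,0.5],[0,0,0,0,0,-0.035,0.8],[0,0,0,0,0,-0.03,1]]'
python3 - <<'E'
from ov import *
from scipy.optimize import least_squares
f=cv2.imread("pics/top0.png")
hsv=cv2.cvtColor(f,cv2.COLOR_BGR2HSV)
m=cv2.inRange(hsv,(50,70,30),(90,255,255)); m[:, :150]=0;m[:,225:]=0;m[:190]=0;m[250:]=0
m=cv2.morphologyEx(m,cv2.MORPH_CLOSE,np.ones((5,5)))
r,c=mrect(m,"top",.008);print("green",r,c)
A=np.array([(205,105),(125,317),(440,428)])/10.+(150,195)-.45
# TL=(+x,-y)  BL=(+x,+y) BR=(-x,+y)
M=np.array([(.04,-.028,.008),(.04,.028,.008),(-.04,.028,.008)])
r=least_squares(lambda p:(w2px("top",jigw(M,*p))-A).ravel(),[.59,.357,1.27]);print(r.x,np.degrees(r.x[2]),r.fun)
p=r.x
for p in (p,):
  im=cv2.imread("pics/board.png")
  for rr in(rect(-.04,.04,-.028,.028,.008),rect(-.026,.026,-.028,.028,.0165),rect(-.046,-.046,-.018,.018,.012)):
    q=(w2px("top",jigw(rr,*p))-(150,195)+.45)*10; cv2.polylines(im,[np.int32(q)],True,(0,0,255),1)
cv2.imwrite("pics/bfit.png",im)
E
```

```text
time: 8.38
tool_pos: [0.4327, 0.3655, 0.1735]
tool_rot: [0.0, 0.706, 0.708, 0.001]
contact_force: [0.1, 0.2, 0.7]
gripper_width: 0.769
green ((590.7264404296875, 360.7590637207031), (76.19208526611328, 50.18537521362305), 71.67098236083984) [0.58906766 0.35959198 0.008     ]
[0.59226852 0.35829634 1.26653115] 72.56688943264443 [ 0.16457953 -0.21898239 -0.09617538  0.30548772 -0.06730623 -0.08830995]
```

View pics/bfit.png

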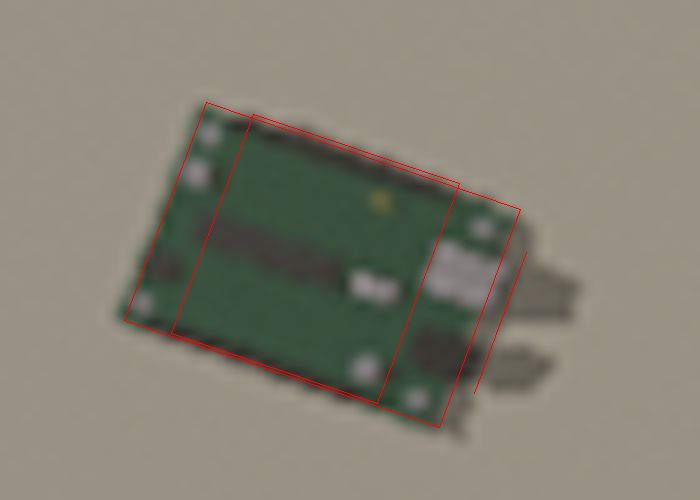

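The board fit is (0.592, 0.359) with yaw 72.5°, and its outline matches the picture. I'll move over it, turn 17.5° and descend part way.

```bash
python3 -m creep '[[0,0,0,-0.006,0.04,0,1],[0,0,0,0,0.04,0,1],[0,0,0,0,0.04,0,1],[0,0,0,0,0.039,0,1],[0,0,5.8,0,0,0.03,1],[0,0,5.8,0,0,0.03,1],[0,0,5.8,0,0,0.03,1],[0,0,0,0,0,0.02,1],[0,0,0,0,0,0,1],[0,0,0,0,0,0,1]]'
python3 - <<'E'
from h import *
s=st();save("scene",None,(340,200,480,340),5,"s5.png")
print((w2px("scene",[s['tool_pos'],[.592,.359,.008]])-np.array([340,200])+.5)*5)
E
```

```text
time: 9.22
tool_pos: [0.5906, 0.3592, 0.0593]
tool_rot: [-0.0, 0.805, 0.593, -0.001]
contact_force: [0.8, 0.9, 0.2]
gripper_width: 1.0
9.22 [0.5906 0.3592 0.0593] [[0.297, 0.955, -0.003], [0.955, -0.297, -0.001], [-0.002, -0.002, -1.0]] [0.8 0.9 0.2] 1.0
[[327.80988387 552.64490135]
 [312.76641834 631.92071443]]
```

View pics/s5.png

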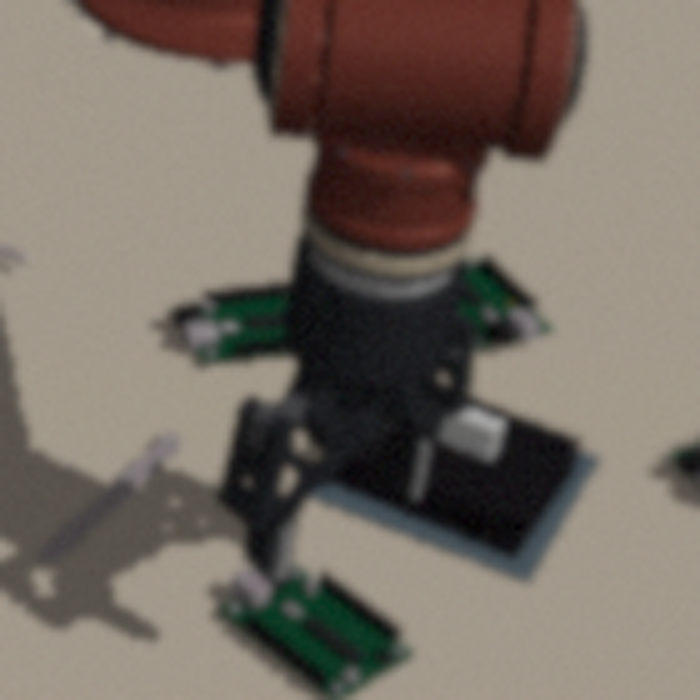

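```bash
python3 -m creep '[[0,0,0,0,0.001,0.02,1],[0,0,0,0,0,0.02,1],[0,0,0,0,0,0.012,1],[0,0,0,0,0,0.006,1],[0,0,0,0,0,0,1],[0,0,0,0,0,0,1]]' && python3 -m creep '[[0,0,0,0,0,0,0.8],[0,0,0,0,0,0,0.7],[0,0,0,0,0,0,0.6],[0,0,0,0,0,0,0.5],[0,0,0,0,0,0,0.4],[0,0,0,0,0,0,0.2],[0,0,0,0,0,0,0],[0,0,0,0,0,0,0]]'
python3 - <<'E'
from h import *
s=st();save("scene",None,(340,230,480,370),5,"s6.png")
E
```

```text
time: 9.77
tool_pos: [0.5931, 0.3597, 0.0035]
tool_rot: [0.0, 0.805, 0.593, 0.001]
contact_force: [-0.7, 0.3, 0.5]
gripper_width: 1.0
time: 10.43
tool_pos: [0.5938, 0.3599, 0.0042]
tool_rot: [0.0, 0.805, 0.593, 0.002]
contact_force: [0.4, 0.3, 5.6]
gripper_width: 0.638
10.43 [0.5938 0.3599 0.0042] [[0.297, 0.955, 0.003], [0.955, -0.297, 0.001], [0.002, 0.002, -1.0]] [0.4 0.3 5.6] 0.638
```

View pics/s6.png

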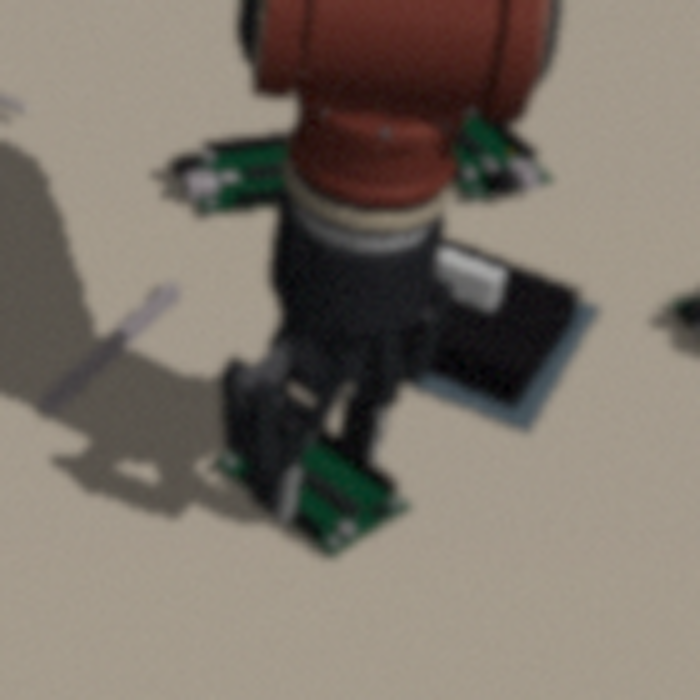

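Gripped at 54 mm. Lift and check.

```bash
python3 -m creep '[[0,0,0,0,0,-0.01,0],[0,0,0,0,0,-0.02,0],[0,0,0,0,0,-0.035,0],[0,0,0,0,0,-0.035,0],[0,0,0,0,0,-0.035,0],[0,0,0,0,0,-0.03,0],[0,0,0,0,0,0,0],[0,0,0,0,0,0,0],[0,0,0,0,0,0,0]]'
python3 - <<'E'
from h import *
s=st();save("scene",None,(320,150,480,310),4.5,"s7.png");save("top",None,(70,130,320,320),3.2,"t7.png")
E
```

```text
time: 11.23
tool_pos: [0.5917, 0.359, 0.1664]
tool_rot: [-0.0, 0.805, 0.593, -0.001]
contact_force: [0.2, -0.1, -0.8]
gripper_width: 0.638
11.23 [0.5917 0.359  0.1664] [[0.297, 0.955, -0.002], [0.955, -0.297, -0.001], [-0.001, -0.001, -1.0]] [ 0.2 -0.1 -0.8] 0.638
```

View pics/s7.png

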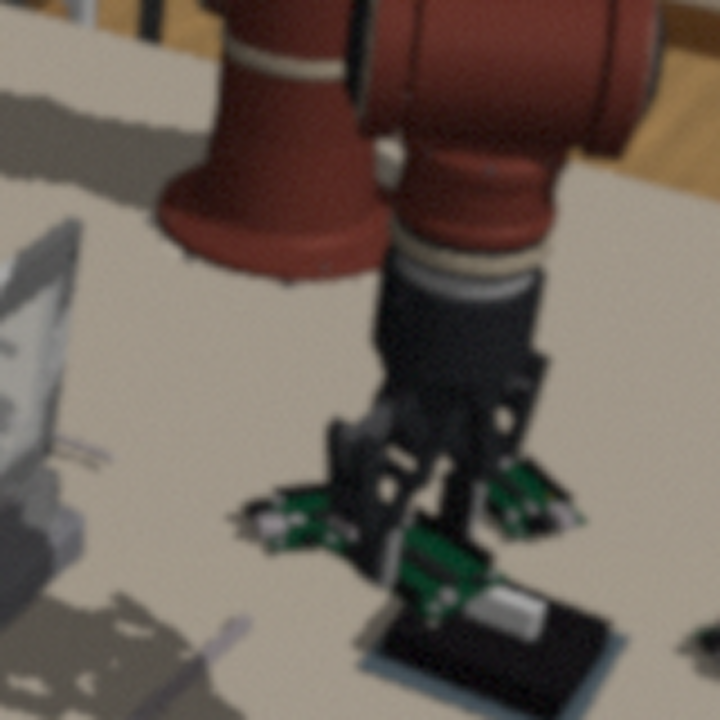

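View pics/t7.png

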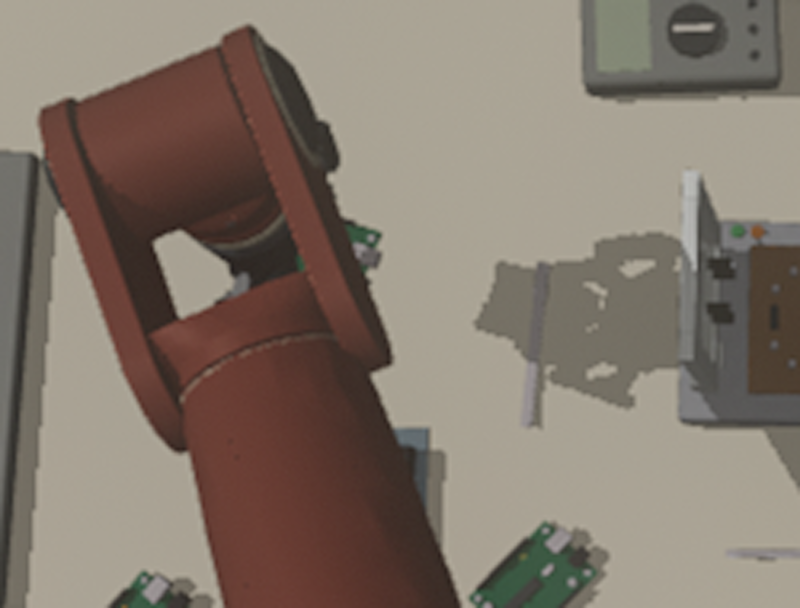

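The board is held level. I'll go back along the way the cover came: x≈0.43, then across past the lid, then out over the nest.

```bash
python3 -m creep '[[0,0,-5.9,0,0,-0.015,0],[0,0,-5.9,0,0,-0.015,0],[0,0,-5.9,0,0,0,0],[0,0,0,0,-0.03,0,0],[0,0,0,0,-0.04,0,0],[0,0,0,0,-0.04,0,0],[0,0,0,0,-0.04,0,0],[0,0,0,-0.015,-0.012,0,0],[0,0,0,-0.03,0,0,0],[0,0,0,-0.04,0,0,0],[0,0,0,-0.04,0,0,0],[0,0,0,-0.04,0,0,0],[0,0,0,-0.04,0,0,0],[0,0,0,-0.04,0,0,0],[0,0,0,-0.04,0,0,0],[0,0,0,-0.04,0,0,0],[0,0,0,-0.03,0,0,0],[0,0,0,0,0,0,0],[0,0,0,0,0,0,0]]'
python3 - <<'E'
from ov import *
s=st();f=manip.grab_frame("top");save("top",f,(270,175,430,275),5,"t8.png")
save("scene",None,(220,130,420,310),4,"s8.png")
p=(.573,.002,np.radians(90.4));im=cv2.imread("pics/t8.png")
for x,y in[(46,21),(46,-21),(-46,21),(-46,-21),(33,34),(33,-34),(-33,34),(-33,-34)]:
    q=(w2px("top",jigw([[x/1e3,y/1e3,.064]],*p))[0]-(270,175)+.5)*5; cv2.circle(im,tuple(np.int32(q)),6,(0,0,255),1)
cv2.imwrite("pics/t8o.png",im)
E
```

```text
time: 12.92
tool_pos: [0.432, 0.002, 0.1955]
tool_rot: [-0.001, 0.706, 0.708, -0.001]
contact_force: [0.1, 0.3, -0.7]
gripper_width: 0.635
12.92 [0.432  0.002  0.1955] [[-0.003, 1.0, -0.003], [1.0, 0.003, 0.001], [0.001, -0.003, -1.0]] [ 0.1  0.3 -0.7] 0.635
```

View pics/t8o.png

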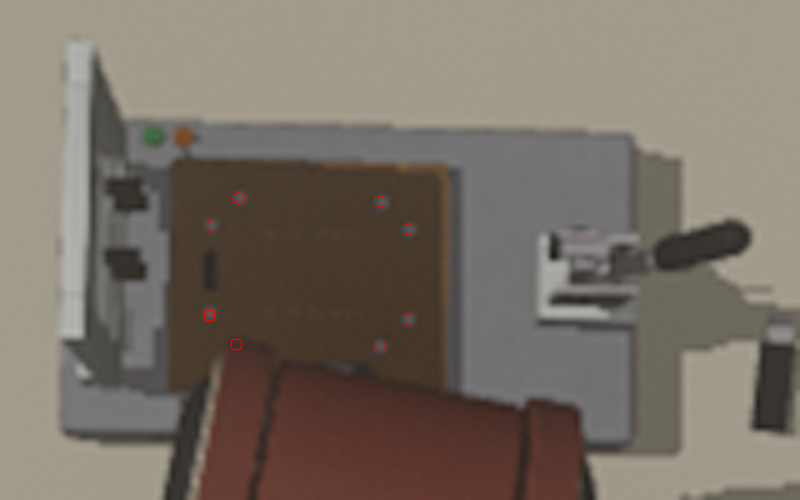

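View pics/s8.png

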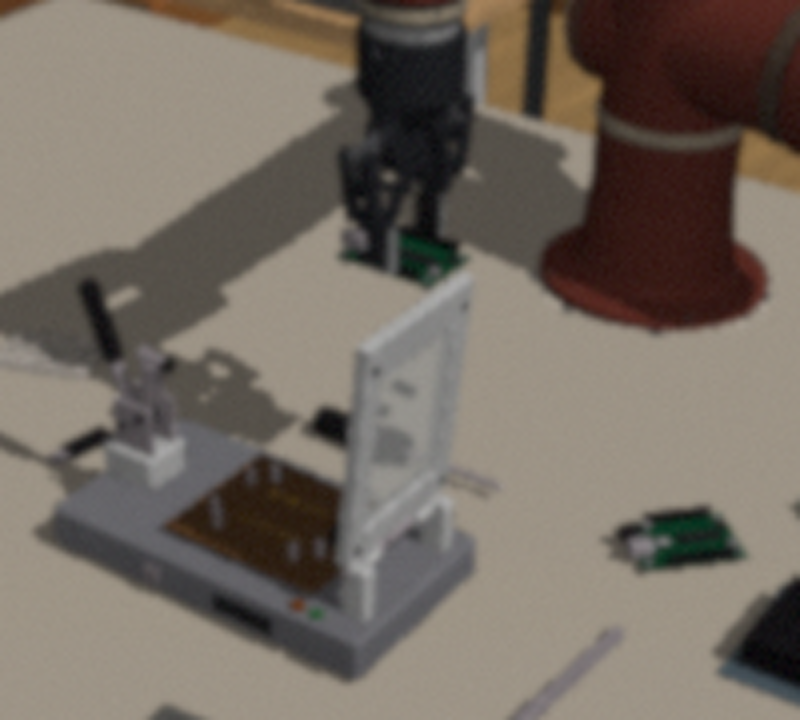

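Projected posts (red) fall on the seen posts, so the nest pose is confirmed. Move out over the nest.

```bash
python3 -m creep '[[0,0,0,0,0.03,0,0],[0,0,0,0,0.04,0,0],[0,0,0,0,0.04,0,0],[0,0,0,0,0.03,0,0],[0,0,0,0,0.001,0.03,0],[0,0,0,0,0,0.03,0],[0,0,0,0,0,0.03,0],[0,0,0,0,0,0.01,0],[0,0,0,0,0,0,0],[0,0,0,0,0,0,0],[0,0,0,0,0,0,0]]'
python3 - <<'E'
from ov import *
s=st();T=s['tool_pos'];g=manip.grab_frame("scene");f=manip.grab_frame("top")
save("scene",g,(225,170,335,280),7,"s9.png");save("top",f,(270,175,430,275),5,"t9.png")
p=(T[0],T[1],np.radians(90.3));im=cv2.imread("pics/s9.png")
zf=T[2]-.0042
for rr in(rect(-.04,.04,-.028,.028,zf+.008),rect(-.026,.026,-.028,.028,zf+.0165)):
    q=(w2px("scene",jigw(rr,*p))-(225,170)+.5)*7; cv2.polylines(im,[np.int32(q)],True,(0,0,255),1)
cv2.imwrite("pics/s9o.png",im)
im=cv2.imread("pics/t9.png")
for rr in(rect(-.04,.04,-.028,.028,zf+.008),rect(-.046,-.046,-.018,.018,zf+.014)):
    q=(w2px("top",jigw(rr,*p))-(270,175)+.5)*5; cv2.polylines(im,[np.int32(q)],True,(0,0,255),1)
cv2.imwrite("pics/t9o.png",im)
E
```

```text
time: 13.93
tool_pos: [0.5754, 0.0046, 0.0996]
tool_rot: [0.001, 0.704, 0.71, 0.001]
contact_force: [-0.2, 0.7, -0.2]
gripper_width: 0.639
13.93 [0.5754 0.0046 0.0996] [[-0.008, 1.0, 0.003], [1.0, 0.008, -0.0], [-0.0, 0.003, -1.0]] [-0.2  0.7 -0.2] 0.639
```

View pics/s9o.png

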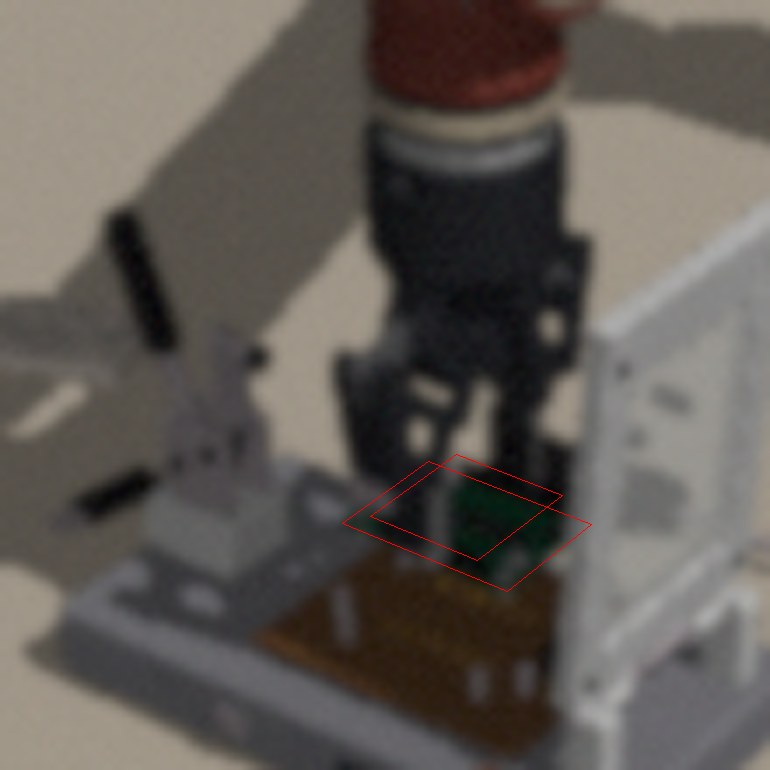

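View pics/t9o.png

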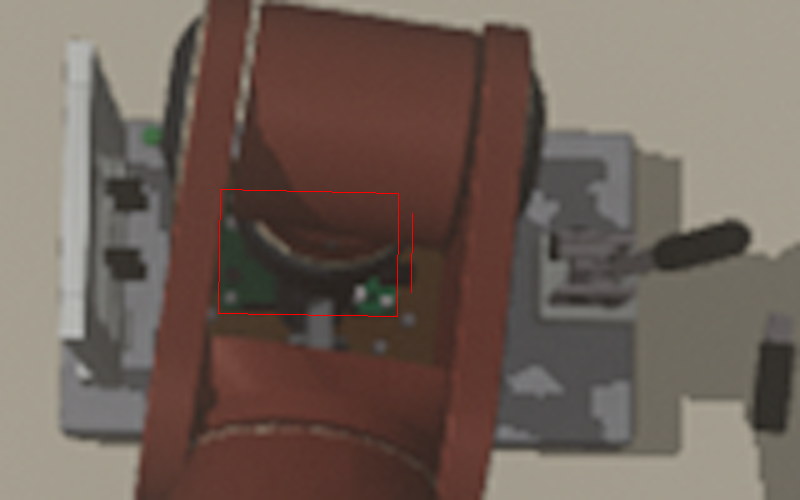

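View pics/s9.png

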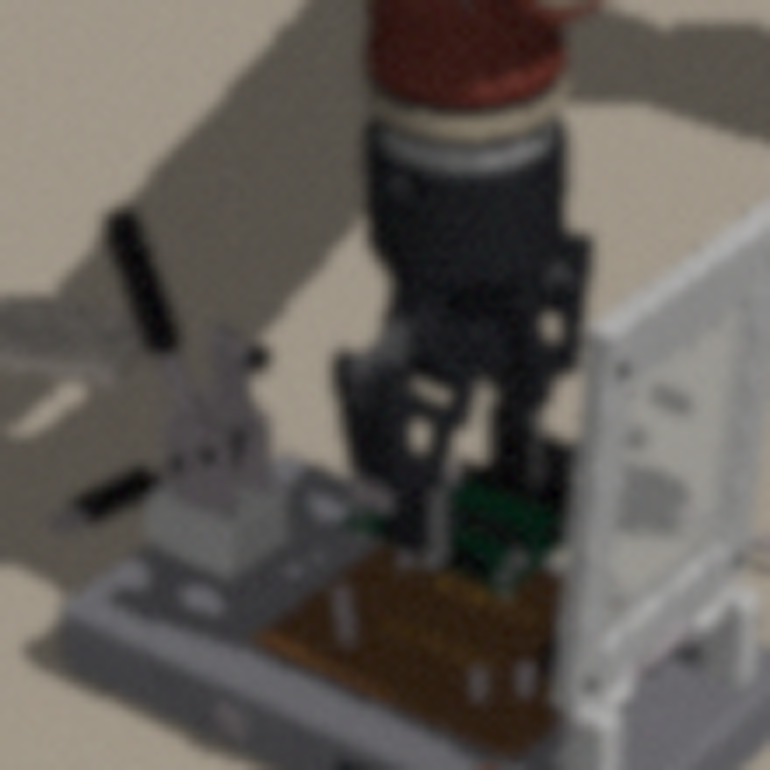

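In the top picture the held board's lower corners, at about (218,311) and (396,313), match the TCP model within 1 mm. So I only need to shift by (-2.5,-2.5) mm and lower.

```bash
python3 -m creep '[[0,0,0,-0.0024,-0.0026,0.012,0],[0,0,0,0,0,0.014,0],[0,0,0,0,0,0,0],[0,0,0,0,0,0,0],[0,0,0,0,0,0,0]]'
python3 - <<'E'
from ov import *
s=st();T=s['tool_pos'];f=manip.grab_frame("top");g=manip.grab_frame("scene")
save("top",f,(270,175,430,275),5,"t10.png");save("scene",g,(225,190,335,290),7,"s10.png")
zf=T[2]-.0042
im=cv2.imread("pics/t10.png")
def dr(rr,p,c):
    q=(w2px("top",jigw(rr,*p))-(270,175)+.5)*5; cv2.polylines(im,[np.int32(q)],True,c,1)
J=(.573,.002,np.radians(90.4))
dr(rect(-.04,.04,-.028,.028,zf+.008),J,(0,0,255))
for x,y in[(46,21),(-46,21),(33,34),(-33,34)]:
    q=(w2px("top",jigw([[x/1e3,y/1e3,.064]],*J))[0]-(270,175)+.5)*5; cv2.circle(im,tuple(np.int32(q)),6,(0,0,255),1)
cv2.imwrite("pics/t10o.png",cv2.resize(im[150:420,130:500],None,fx=2.1,fy=2.1))
E
```

```text
time: 14.45
tool_pos: [0.5716, 0.0016, 0.0718]
tool_rot: [0.0, 0.705, 0.71, 0.0]
contact_force: [0.3, -0.8, -0.9]
gripper_width: 0.633
14.45 [0.5716 0.0016 0.0718] [[-0.007, 1.0, 0.001], [1.0, 0.007, -0.0], [-0.0, 0.001, -1.0]] [ 0.3 -0.8 -0.9] 0.633
```

View pics/t10o.png

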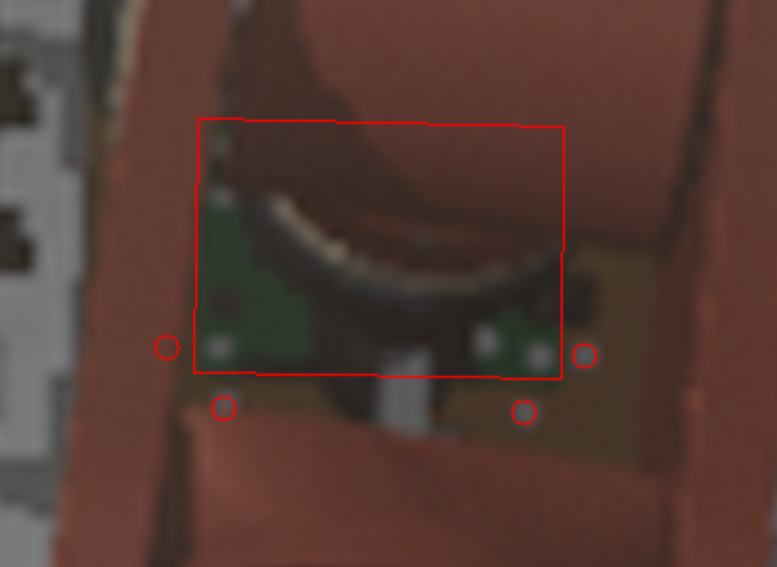

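View pics/s10.png

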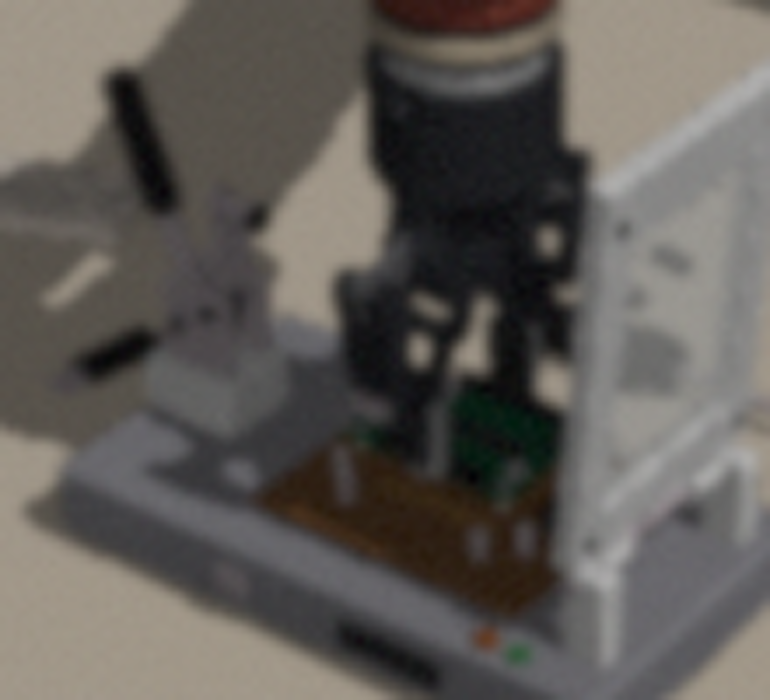

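The board outline and posts agree with the model, about 3 mm free all round. Lower slowly.

```bash
python3 -m creep '[[0,0,0,0,0.0005,0.004,0],[0,0,0,0,0,0.004,0],[0,0,0,0,0,0,0],[0,0,0,0,0,0,0]]' && python3 -m creep '[[0,0,0,0,0,0.004,0],[0,0,0,0,0,0.003,0],[0,0,0,0,0,0,0],[0,0,0,0,0,0,0]]'
```

```text
time: 14.88
tool_pos: [0.5715, 0.0019, 0.0628]
tool_rot: [-0.0, 0.705, 0.71, -0.0]
contact_force: [-0.4, -0.1, -0.4]
gripper_width: 0.63
time: 15.22
tool_pos: [0.5715, 0.0018, 0.0558]
tool_rot: [-0.0, 0.705, 0.71, -0.0]
contact_force: [0.8, 0.4, -0.6]
gripper_width: 0.632
```

```bash
python3 -m creep '[[0,0,0,0,0,0.0015,0],[0,0,0,0,0,0,0],[0,0,0,0,0,0,0]]'
python3 - <<'E'
from h import *
save("scene",None,(225,190,335,290),7,"s11.png")
E
```

```text
time: 15.47
tool_pos: [0.5719, 0.0018, 0.0548]
tool_rot: [-0.0, 0.705, 0.71, 0.0]
contact_force: [-0.4, -1.3, -1.2]
gripper_width: 0.63
```

View pics/s11.png

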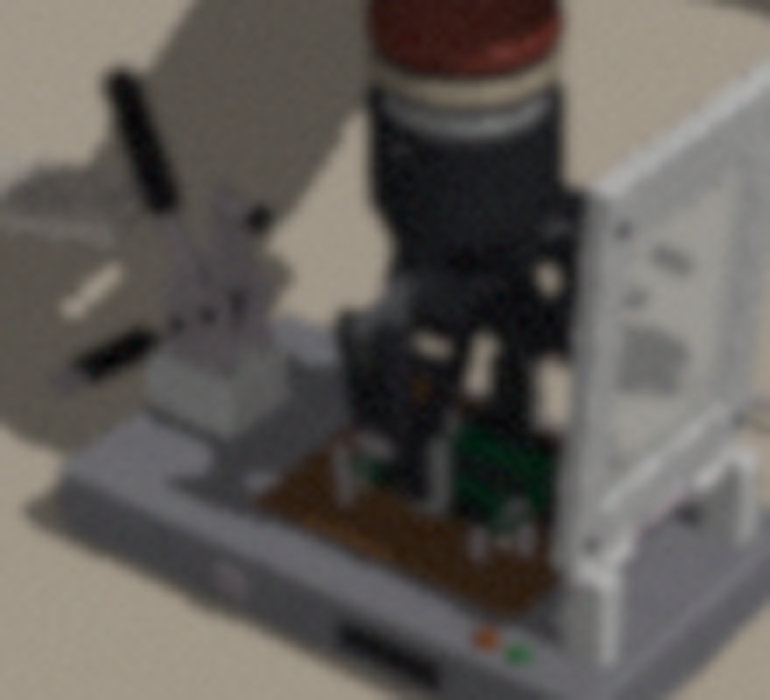

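```bash
python3 -m creep '[[0,0,0,0,0,0.001,0],[0,0,0,0,0,0,0],[0,0,0,0,0,0,0.68],[0,0,0,0,0,0,0.75],[0,0,0,0,0,0,0.85],[0,0,0,0,0,0,0.9],[0,0,0,0,0,0,0.9]]' && python3 -m creep '[[0,0,0,0,0,-0.02,0.9],[0,0,0,0,0,-0.04,0.9],[0,0,0,0,0,-0.04,0.9],[0,0,0,0,0,-0.03,0.9],[0,0,0,0,-0.04,0,0.9],[0,0,0,0,-0.04,0,0.5],[0,0,0,0,-0.04,0,0.2],[0,0,0,0,-0.03,0,0],[0,0,0,0,0,0,0]]'
python3 - <<'E'
from ov import *
s=st();f=manip.grab_frame("top");g=manip.grab_frame("scene")
save("top",f,(270,175,430,275),5,"t12.png");save("scene",g,(225,190,335,290),7,"s12.png")
E
```

```text
time: 16.1
tool_pos: [0.5718, 0.0018, 0.0537]
tool_rot: [-0.0, 0.705, 0.71, -0.0]
contact_force: [-0.4, -0.2, 0.4]
gripper_width: 0.898
time: 16.85
tool_pos: [0.4174, 0.0012, 0.1824]
tool_rot: [-0.001, 0.705, 0.71, -0.001]
contact_force: [-1.0, -1.4, -0.8]
gripper_width: 0.336
16.85 [0.4174 0.0012 0.1824] [[-0.007, 1.0, -0.002], [1.0, 0.007, 0.0], [0.0, -0.002, -1.0]] [-1.  -1.4 -0.8] 0.336
```

View pics/t12.png

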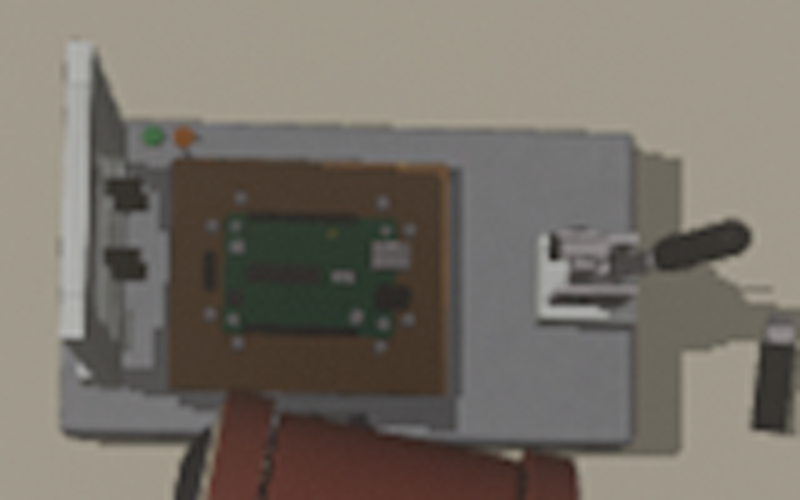

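View pics/s12.png

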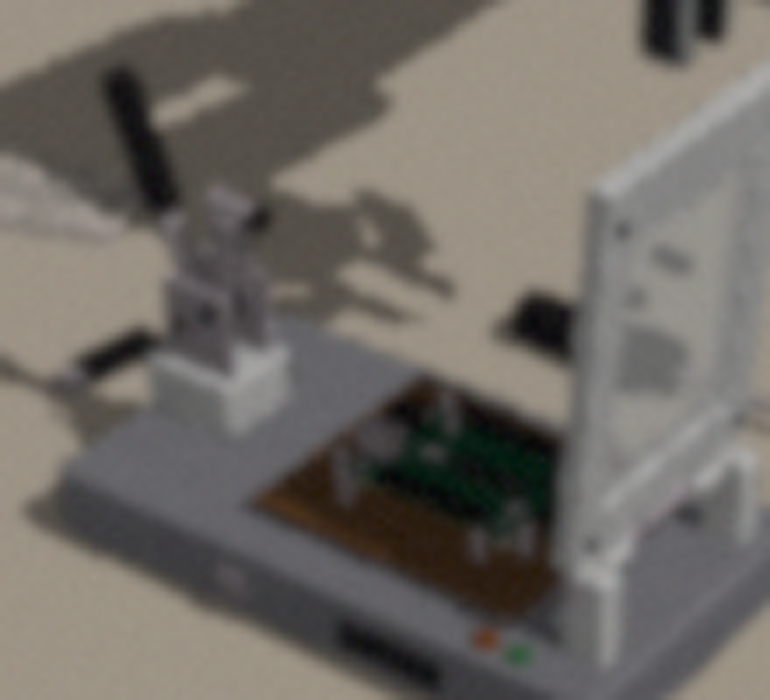

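The board sits flat in the nest with its sockets toward the clamp: edges at columns 222 and 398 between the posts at 210 and 409. Now I need the lid angle.

Run:
```python
from ov import *
f=cv2.imread("pics/t12.png");g=cv2.imread("pics/scene0.png")
J=(.573,.002,np.radians(90.4))
def lidpts(a):
    u=np.array([-np.cos(a),0,np.sin(a)]);n=np.array([np.sin(a),0,np.cos(a)]);h=np.array([.09,0,.074])
    return [ [h+.178*u+.005*s*n+np.array([0,y,0]) for y in(-.06,.06)] for s in(1,-1)]
im=f.copy();b=(215,190,355,300);im2=cv2.resize(g[b[1]:b[3],b[0]:b[2]],None,fx=5,fy=5,interpolation=cv2.INTER_CUBIC)
for a,c in((1.5,(0,0,255)),(1.6,(0,255,0)),(1.7,(255,0,0)),(1.8,(255,0,255))):
    L=lidpts(a)
    for l in L:
        q=(w2px("top",jigw(l,*J))-(270,175)+.5)*5; cv2.line(im,tuple(map(int,q[0])),tuple(map(int,q[1])),c,1); print(a,q.round().tolist())
        q=(w2px("scene",jigw(l,*J))-b[:2]+.5)*5; cv2.line(im2,tuple(map(int,q[0])),tuple(map(int,q[1])),c,1)
cv2.imwrite("pics/lidt.png",im[0:400,0:300]);cv2.imwrite("pics/lids.png",im2)
```

```text
1.5 [[132.0, 45.0], [127.0, 343.0]]
1.5 [[157.0, 46.0], [152.0, 344.0]]
1.6 [[88.0, 45.0], [81.0, 343.0]]
1.6 [[113.0, 45.0], [107.0, 343.0]]
1.7 [[43.0, 45.0], [36.0, 342.0]]
1.7 [[68.0, 45.0], [62.0, 342.0]]
1.8 [[0.0, 46.0], [-7.0, 343.0]]
1.8 [[24.0, 45.0], [17.0, 343.0]]
```

View pics/lidt.png

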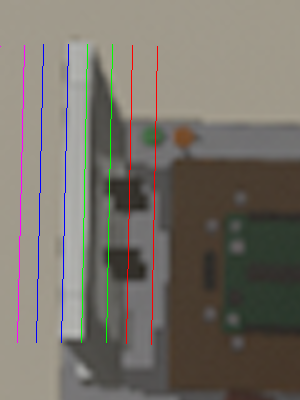

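View pics/lids.png

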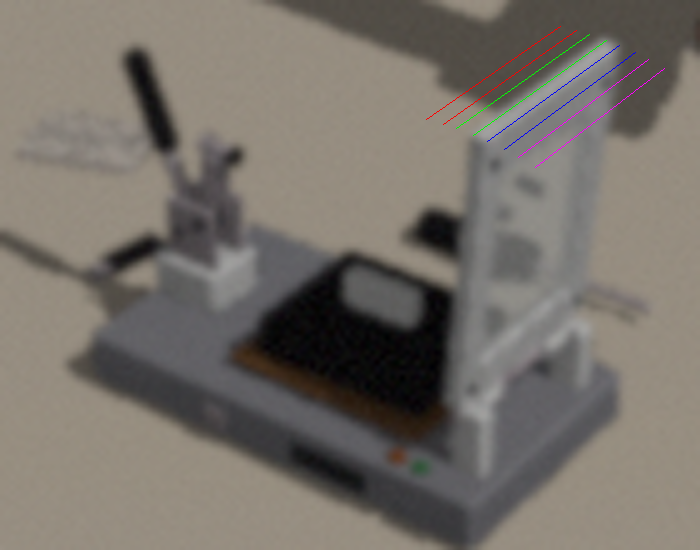

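The lid is at about 1.64 rad, between the 1.6 and 1.7 overlays. I'll take the closed fingers behind it.

```bash
python3 -m creep '[[0,0,0,0,0,-0.04,0],[0,0,0,0,0,-0.04,0],[0,0,0,0,0,-0.038,0],[0,0,0,0.04,0,0,0],[0,0,0,0.04,0,0,0],[0,0,0,0.04,0,0,0],[0,0,0,0.04,0,0,0],[0,0,0,0.01,0.035,0,0],[0,0,0,0,0.04,0,0],[0,0,0,0,0.04,0,0],[0,0,0,0,0.037,0,0],[0,0,0,0,0,0.03,0],[0,0,0,0,0,0.03,0],[0,0,0,0,0,0.025,0],[0,0,0,0,0,0,0],[0,0,0,0,0,0,0]]'
python3 - <<'E'
from h import *
st();save("scene",None,(215,100,395,290),4,"s13.png")
E
```

```text
time: 18.28
tool_pos: [0.5726, 0.1718, 0.2148]
tool_rot: [-0.001, 0.705, 0.71, -0.002]
contact_force: [-0.3, 0.0, -0.2]
gripper_width: 0.002
18.28 [0.5726 0.1718 0.2148] [[-0.007, 1.0, -0.004], [1.0, 0.007, -0.001], [-0.001, -0.004, -1.0]] [-0.3  0.  -0.2] 0.002
```

View pics/s13.png

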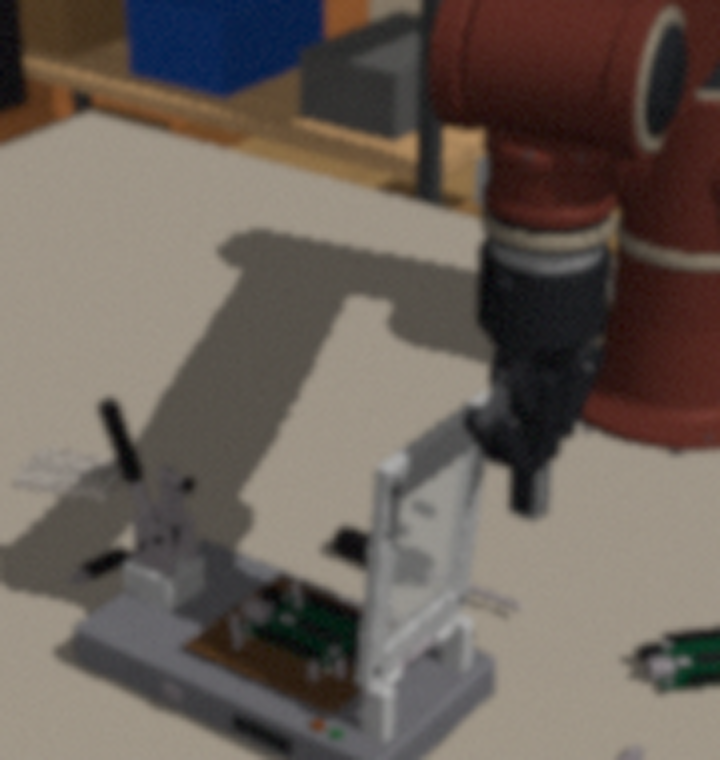

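```bash
python3 -m creep '[[0,0,0,-0.02,0,-0.01,0],[0,0,0,-0.025,0,0,0],[0,0,0,-0.01,0,0,0],[0,0,0,-0.01,0,0.002,0],[0,0,0,-0.01,0,0.002,0],[0,0,0,-0.014,0,0.003,0],[0,0,0,0,0,0,0]]'
python3 - <<'E'
from h import *
st();save("scene",None,(215,100,395,290),4,"s14.png")
E
```

```text
time: 18.92
tool_pos: [0.5731, 0.0807, 0.2192]
tool_rot: [0.0, 0.705, 0.709, -0.001]
contact_force: [-0.1, 0.5, -1.4]
gripper_width: 0.003
18.92 [0.5731 0.0807 0.2192] [[-0.005, 1.0, -0.001], [1.0, 0.005, -0.002], [-0.002, -0.001, -1.0]] [-0.1  0.5 -1.4] 0.003
```

View pics/s14.png

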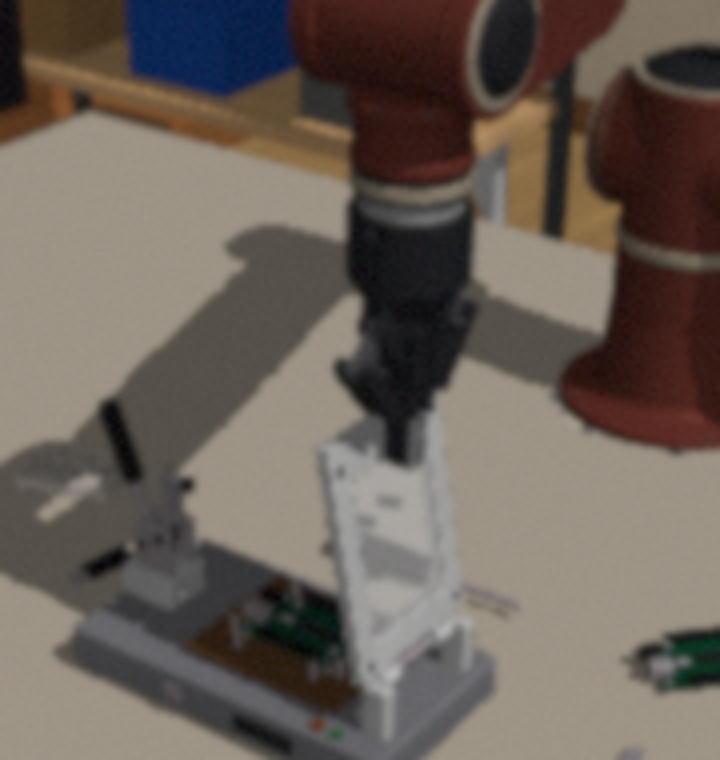

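The fingertip pushes the lid over as planned. Follow the arc.

```bash
python3 -m creep '[[0,0,0,-0.013,0,0.004,0],[0,0,0,-0.013,0,0.004,0],[0,0,0,-0.013,0,0.006,0],[0,0,0,-0.013,0,0.006,0],[0,0,0,-0.012,0,0.009,0],[0,0,0,-0.012,0,0.009,0],[0,0,0,-0.01,0,0.011,0],[0,0,0,-0.01,0,0.011,0],[0,0,0,-0.007,0,0.0125,0],[0,0,0,-0.007,0,0.0125,0],[0,0,0,0,0,0,0]]' && python3 -m creep '[[0,0,0,-0.005,0,0.0135,0],[0,0,0,-0.005,0,0.0135,0],[0,0,0,0,0,0,0],[0,0,0,0,0,0,0]]'
python3 - <<'E'
from h import *
st();save("scene",None,(215,130,355,290),5,"s15.png")
E
```

```text
time: 19.88
tool_pos: [0.5716, -0.0282, 0.1303]
tool_rot: [-0.003, 0.705, 0.709, -0.002]
contact_force: [-0.6, -0.1, 0.4]
gripper_width: 0.001
time: 20.22
tool_pos: [0.5731, -0.0371, 0.1061]
tool_rot: [-0.001, 0.705, 0.71, -0.001]
contact_force: [-0.4, 0.3, 1.2]
gripper_width: -0.001
20.22 [ 0.5731 -0.0371  0.1061] [[-0.007, 1.0, -0.003], [1.0, 0.007, 0.0], [0.0, -0.003, -1.0]] [-0.4  0.3  1.2] -0.001
```

View pics/s15.png

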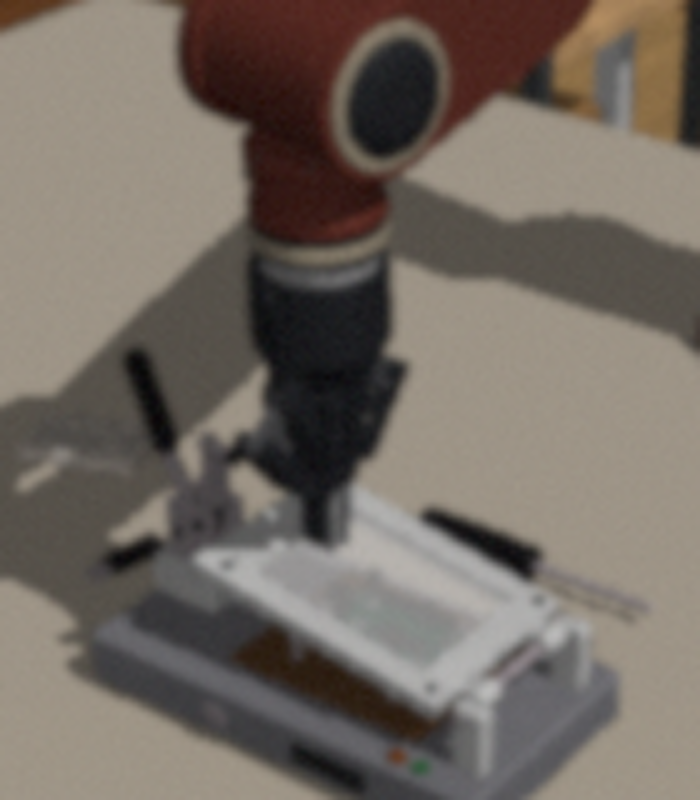

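```bash
python3 -m creep '[[0,0,0,-0.001,0,0.007,0],[0,0,0,-0.001,0,0.006,0],[0,0,0,0,0,0.004,0],[0,0,0,0,0,0,0],[0,0,0,0,0,0,0]]' && python3 -m creep '[[0,0,0,0,0,0.002,0],[0,0,0,0,0,0.002,0],[0,0,0,0,0,0,0],[0,0,0,0,0,0,0]]'
python3 - <<'E'
from h import *
save("scene",None,(215,150,355,290),5,"s16.png")
E
```

```text
time: 20.68
tool_pos: [0.5737, -0.0391, 0.0903]
tool_rot: [-0.001, 0.705, 0.71, -0.0]
contact_force: [0.3, -0.3, -0.0]
gripper_width: -0.006
time: 21.02
tool_pos: [0.5741, -0.0392, 0.0868]
tool_rot: [-0.0, 0.705, 0.71, 0.0]
contact_force: [0.8, -0.2, -0.1]
gripper_width: 0.002
```

View pics/s16.png

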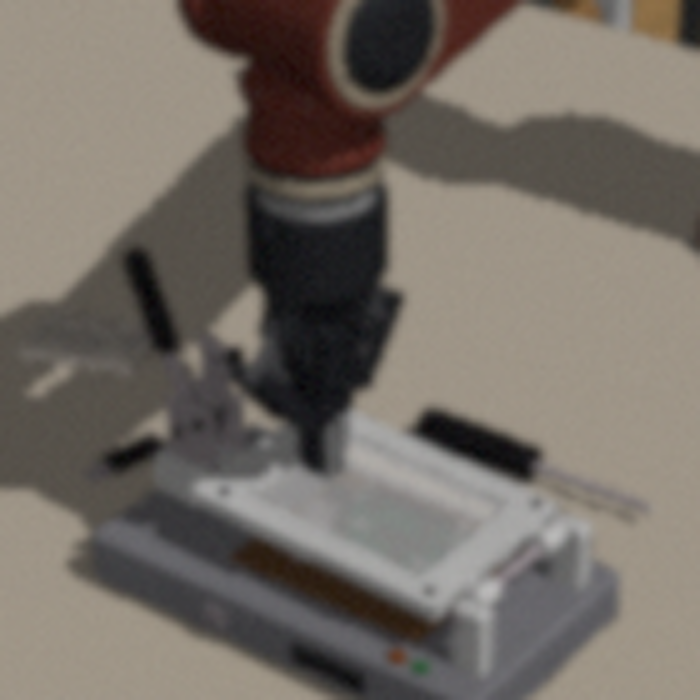

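```bash
python3 -m creep '[[0,0,0,0,0,0.002,0],[0,0,0,0,0,0.002,0],[0,0,0,0,0,0,0],[0,0,0,0,0,0,0]]'; python3 -m creep '[[0,0,0,0,0,0.002,0],[0,0,0,0,0,0.001,0],[0,0,0,0,0,0,0],[0,0,0,0,0,0,0]]'
python3 - <<'E'
from ov import *
st();g=manip.grab_frame("scene");save("scene",g,(215,190,355,300),5,"s17.png")
im=cv2.imread("pics/s17.png");J=(.573,.002,np.radians(90.4))
for a,c in((0,(0,0,255)),(.05,(0,255,0)),(.1,(255,0,0)),(.15,(255,0,255))):
    u=np.array([-np.cos(a),0,np.sin(a)]);n=np.array([np.sin(a),0,np.cos(a)]);h=np.array([.09,0,.074])
    l=[h+.178*u+.005*n+np.array([0,y,0]) for y in(-.06,.06)]
    q=(w2px("scene",jigw(l,*J))-(215,190)+.5)*5; cv2.line(im,tuple(map(int,q[0])),tuple(map(int,q[1])),c,1)
cv2.imwrite("pics/s17o.png",im)
E
```

```text
time: 21.4
tool_pos: [0.5742, -0.0393, 0.0827]
tool_rot: [0.0, 0.705, 0.71, 0.0]
contact_force: [0.3, -1.1, 1.4]
gripper_width: -0.001
time: 21.73
tool_pos: [0.5743, -0.0394, 0.0799]
tool_rot: [0.0, 0.705, 0.71, -0.0]
contact_force: [-1.0, -1.3, 3.6]
gripper_width: -0.003
21.73 [ 0.5743 -0.0394  0.0799] [[-0.007, 1.0, 0.0], [1.0, 0.007, -0.0], [-0.0, 0.0, -1.0]] [-1.  -1.3  3.6] -0.003
```

View pics/s17o.png

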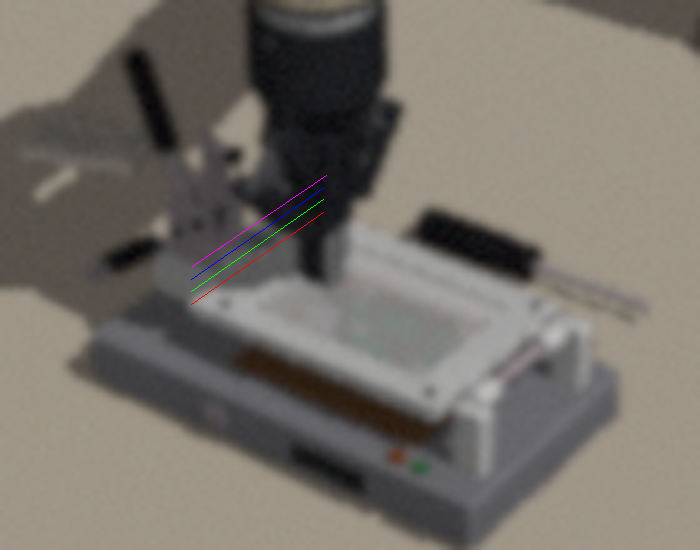

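The lid is down: 3.6 N of spring, edge on the 0 to 0.02 rad overlay. Raise, check the lid stays, and move above the space between clamp bar and handle.

```bash
python3 -m creep '[[0,0,0,0,0,-0.01,0],[0,0,0,0,0,-0.03,0],[0,0,0,0,0,-0.04,0],[0,0,0,0,0,-0.04,0],[0,0,0,0,0,-0.04,0],[0,0,0,-0.03,0,-0.03,0],[0,0,0,-0.03,0,0,0],[0,0,0,-0.024,0,0,0],[0,0,0,0,0,0.02,0],[0,0,0,0,0,0.02,0],[0,0,0,0,0,0,0],[0,0,0,0,0,0,0]]'
python3 - <<'E'
from ov import *
s=st();g=manip.grab_frame("scene");save("scene",g,(205,150,355,290),5,"s18.png");save("top",None,(270,175,430,275),5,"t18.png")
im=cv2.imread("pics/s18.png");J=(.573,.002,np.radians(90.4))
q=(w2px("scene",np.vstack([jigw([[-.136,0,.085],[-.136-.0362,0,.085+.0932]],*J),s['tool_pos']]))-(205,150)+.5)*5
print(q)
for a in q: cv2.circle(im,tuple(map(int,a)),5,(0,0,255),1)
cv2.imwrite("pics/s18o.png",im)
E
```

```text
time: 22.78
tool_pos: [0.5738, -0.1221, 0.2279]
tool_rot: [-0.002, 0.705, 0.71, -0.0]
contact_force: [-0.4, 0.0, -0.2]
gripper_width: 0.001
22.78 [ 0.5738 -0.1221  0.2279] [[-0.007, 1.0, -0.003], [1.0, 0.007, 0.002], [0.002, -0.003, -1.0]] [-0.4  0.  -0.2] 0.001
[[244.91274579 422.21651613]
 [187.2406348  263.72973135]
 [247.50493124 207.85508348]]
```

View pics/s18o.png

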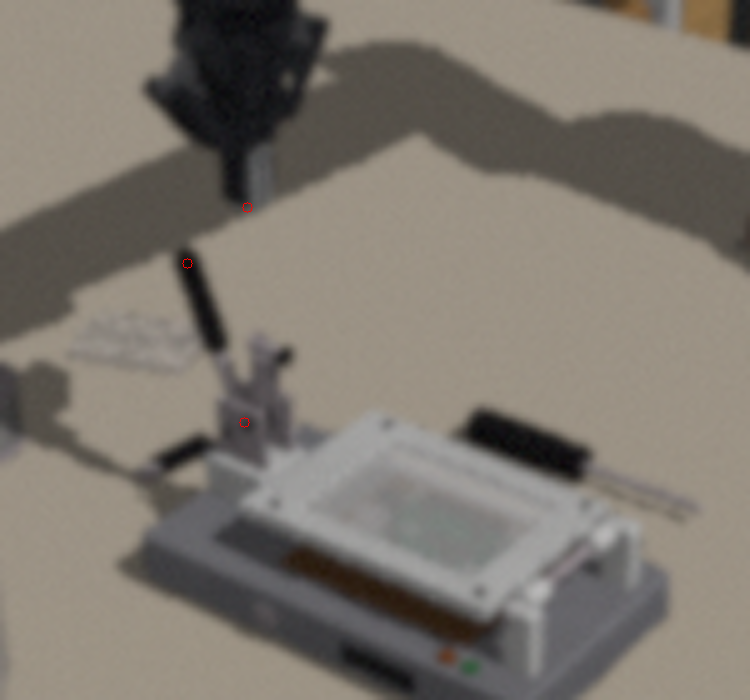

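View pics/t18.png

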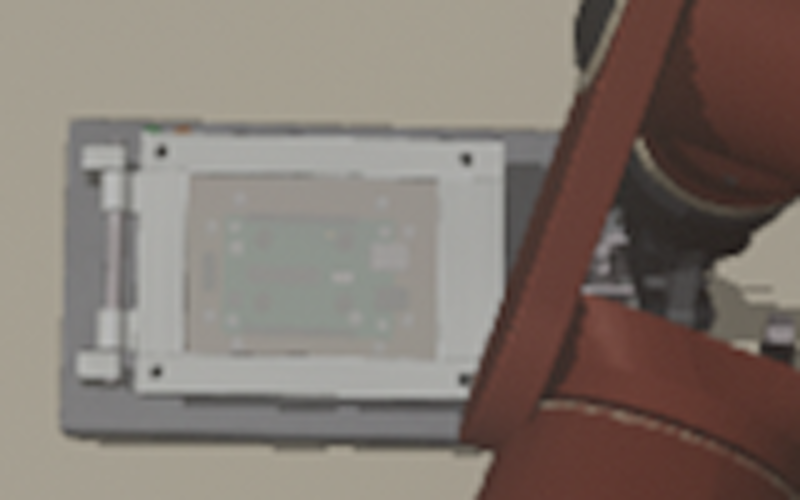

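The lid stays down with the board centred under the window, and the handle tip is where computed at (187,263). Lower beside the handle and push it over.

```bash
python3 -m creep '[[0,0,0,0,0,0.03,0],[0,0,0,0,0,0.026,0],[0,0,0,-0.012,0,0.002,0],[0,0,0,-0.012,0,0.003,0],[0,0,0,-0.008,0,0.003,0],[0,0,0,-0.008,0,0.003,0],[0,0,0,-0.007,0,0.005,0],[0,0,0,-0.007,0,0.005,0],[0,0,0,0,0,0,0]]'
python3 - <<'E'
from h import *
s=st();save("scene",None,(205,150,355,290),5,"s19.png")
E
```

```text
time: 23.63
tool_pos: [0.575, -0.1783, 0.1519]
tool_rot: [0.0, 0.705, 0.709, -0.0]
contact_force: [-0.1, -0.1, 0.1]
gripper_width: -0.006
23.63 [ 0.575  -0.1783  0.1519] [[-0.006, 1.0, -0.0], [1.0, 0.006, -0.001], [-0.001, -0.0, -1.0]] [-0.1 -0.1  0.1] -0.006
```

View pics/s19.png

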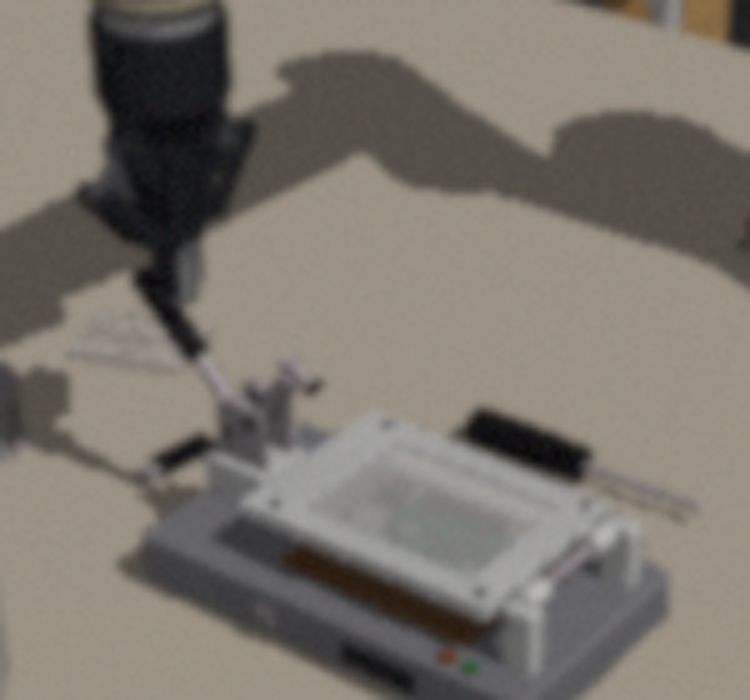

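The handle follows. Continue.

```bash
python3 -m creep '[[0,0,0,-0.006,0,0.006,0],[0,0,0,-0.006,0,0.006,0],[0,0,0,-0.0045,0,0.007,0],[0,0,0,-0.0045,0,0.007,0],[0,0,0,-0.0035,0,0.008,0],[0,0,0,-0.003,0,0.008,0],[0,0,0,0,0,0,0],[0,0,0,0,0,0,0]]' && python3 -m creep '[[0,0,0,-0.001,0,0.006,0],[0,0,0,-0.001,0,0.006,0],[0,0,0,0,0,0.004,0],[0,0,0,0,0,0,0],[0,0,0,0,0,0,0]]'
python3 - <<'E'
from h import *
s=st();save("scene",None,(205,170,355,290),5,"s20.png")
E
```

```text
time: 24.35
tool_pos: [0.5745, -0.2039, 0.1087]
tool_rot: [-0.001, 0.705, 0.71, -0.0]
contact_force: [0.5, 0.4, 0.4]
gripper_width: 0.001
time: 24.77
tool_pos: [0.5751, -0.2059, 0.0938]
tool_rot: [-0.0, 0.705, 0.71, -0.0]
contact_force: [0.2, 0.9, 1.0]
gripper_width: -0.003
24.77 [ 0.5751 -0.2059  0.0938] [[-0.007, 1.0, -0.001], [1.0, 0.007, 0.001], [0.001, -0.001, -1.0]] [0.2 0.9 1. ] -0.003
```

View pics/s20.png

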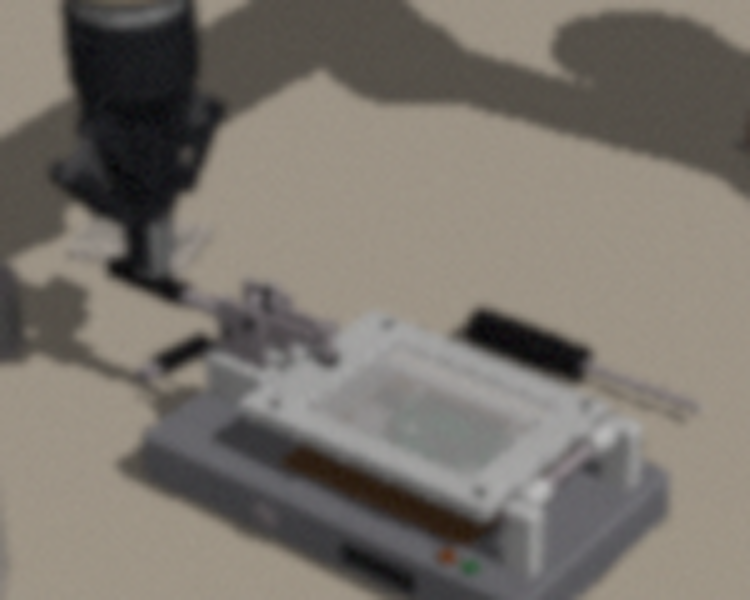

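The handle is nearly level and the bar is over the lid. Press to the stop.

```bash
python3 -m creep '[[0,0,0,0,0,0.002,0],[0,0,0,0,0,0.002,0],[0,0,0,0,0,0,0],[0,0,0,0,0,0,0]]' && python3 -m creep '[[0,0,0,0,0,0.002,0],[0,0,0,0,0,0,0],[0,0,0,0,0,0,0]]'
```

```text
time: 25.15
tool_pos: [0.5758, -0.2063, 0.0928]
tool_rot: [0.0, 0.705, 0.71, 0.0]
contact_force: [-4.7, 2.0, 10.3]
gripper_width: 0.002
time: 25.4
tool_pos: [0.576, -0.2063, 0.0925]
tool_rot: [0.0, 0.704, 0.71, 0.0]
contact_force: [-8.5, 4.6, 18.1]
gripper_width: 0.001
```

Hard stop at z≈0.0925, which is the level-handle height, with the force rising to 18 N. Retreat and check.

```bash
python3 -m creep '[[0,0,0,0,0,-0.01,0],[0,0,0,0,0,-0.03,0],[0,0,0,0,0,-0.04,0],[0,0,0,0,0,-0.04,0],[0,0,0,-0.03,-0.02,-0.02,0],[0,0,0,-0.04,-0.02,0,0],[0,0,0,-0.04,-0.02,0,0],[0,0,0,-0.04,-0.02,0,0],[0,0,0,-0.02,0,0,0],[0,0,0,0,0,0,0],[0,0,0,0,0,0,0]]'
python3 - <<'E'
from ov import *
s=st();g=manip.grab_frame("scene");f=manip.grab_frame("top")
save("scene",g,(205,190,355,300),5,"s21.png");save("top",f,(70,130,500,380),1.85,"t21.png")
im=cv2.imread("pics/s21.png");J=(.573,.002,np.radians(90.4))
for b in (0,.1,.2):
  P=jigw([[-.136,0,.085],[-.136-.1*np.cos(b),0,.085+.1*np.sin(b)]],*J)
  q=np.int32((w2px("scene",P)-(205,190)+.5)*5); cv2.line(im,tuple(map(int,q[0])),tuple(map(int,q[1])),(0,0,255) if b==0 else (0,255,0),1)
cv2.imwrite("pics/s21o.png",im)
save("top",f,(270,175,450,275),4.4,"t21b.png")
E
```

```text
time: 26.32
tool_pos: [0.5001, -0.3693, 0.2281]
tool_rot: [-0.0, 0.705, 0.709, 0.0]
contact_force: [0.0, -0.2, -0.3]
gripper_width: -0.002
26.32 [ 0.5001 -0.3693  0.2281] [[-0.005, 1.0, 0.0], [1.0, 0.005, 0.001], [0.001, 0.0, -1.0]] [ 0.  -0.2 -0.3] -0.002
```

View pics/s21o.png

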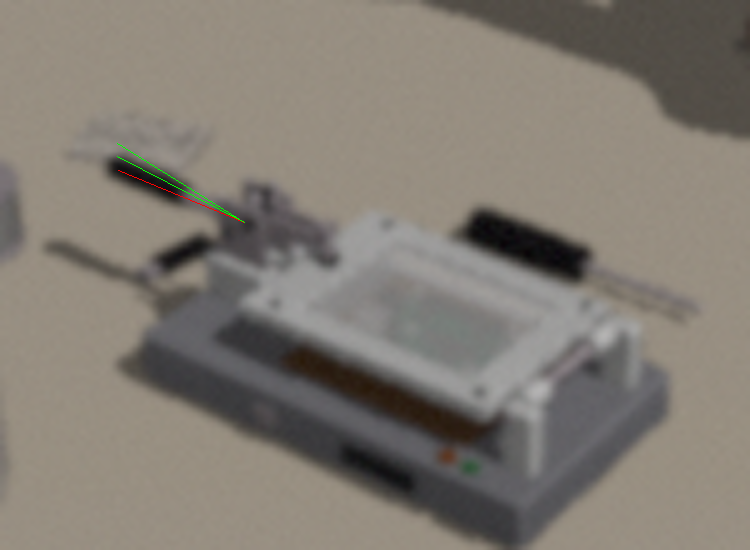

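View pics/t21.png

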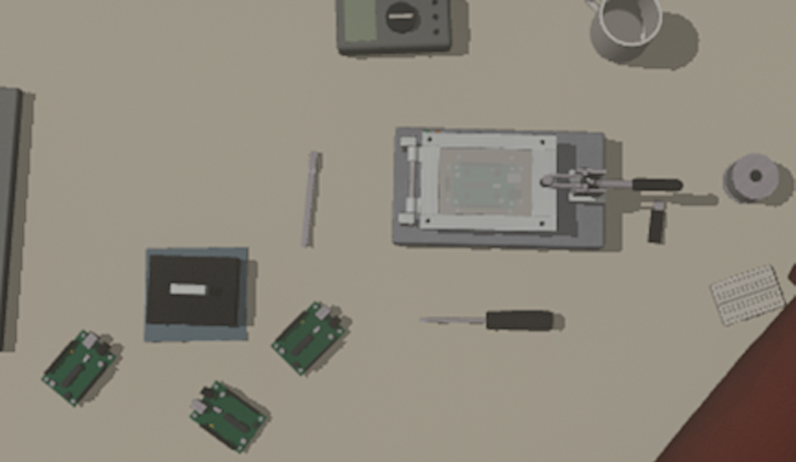

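View pics/t21b.png

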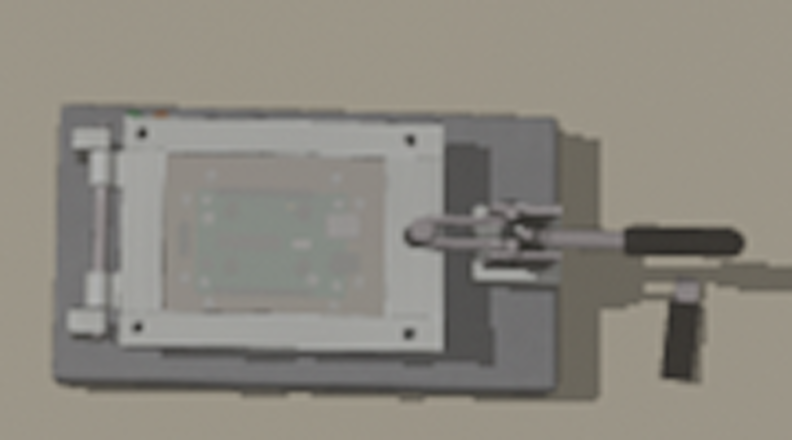

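The handle lies along the level (0 rad) overlay with the foot on the lid. The board is centred under the window, the cover is upright on the mat, and the bystanders are in place. Hand it in.

```bash
python3 -c "
from plant import manip
print(manip.job_done(), manip.state()['time'])"
```

```text
the job is handed in; nothing more can be done
the job is handed in; nothing more can be done
```

The job is done and handed in at about 26.4 s of the 72 s allowed; `job_done` gives no verdict.

- **What I did:** I set the dust cover upright on the mat. I loaded the green board farthest from the robot (691 mm away, at about (183,221) in the top picture), with its sockets toward the clamp. Then I swung the lid shut and pushed the clamp handle down.
- **What the last pictures showed:**
  - The board is centred between the posts under the lid's window.
  - The clamp's foot is on the lid and the handle is level. It met a hard stop at 92.5 mm, the height expected for a level handle, with 18 N on the finger.
  - The cover lies flat on the mat, by eye well within the 40 mm limit.
  - The things near the jig look unmoved by eye. The arm was clear of everything.
- **What failed or disagreed:** My first automatic fit of the jig locked onto shadow edges, so I replaced it with corners read off the picture. The scene camera puts the jig a few mm from where the top camera does. I trusted the top camera because the posts and the held board agreed with it. The final lid and clamp angles were judged from pictures and force, not measured directly.

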